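# Check in a flyer's kit at an indoor model meet

### The arm

A 6-joint arm with a two-finger parallel gripper is mounted at the origin on the work surface. World frame = base frame: x ahead of the robot, y to its left, z up, the work surface at z = 0. Lengths are in mm, angles in degrees, forces in N, time in s.
With the tool pointing down it reaches from about 325 to 900 mm from the base axis. Payload 3.5 kg.
Tool frame: the origin (TCP) lies at the very end of the fingers, on their centre line; the grasp point (between the pads) lies 19 mm behind it (env.grasp_offset is the distance from the TCP to the grasp point, in mm); x points along the fingers, y is the direction in which the jaws open and shut, and the axes are right-handed (so a half turn about x gives the same grasp; the last joint's range is limited). The gripper opens to 85 mm and grips with 20 to 120 N. Pads are 22 mm wide; open, the fingers measure 114 mm over their backs; the gripper's body (76 mm by 85 mm) begins 54 mm behind the grasp point. The pads swing forward as they close: fully open they stand 13 mm farther back than shut.
Start: joints at [-81.899, 15.837, -1.513, 72.651, 0, 84.076], TCP at [151.464, -606.367, 231.313] pointing down, gripper open.
Joint ranges: [-178.77, 178.77], [-48.84, 107.48], [-61.69, 71.31], [-111.58, 123.2], [-90, 87.43], [-180, 180]. Speed limits (degrees/s): [147.25, 147.25, 180, 180, 180, 180].

### API

Orientations are given as a 3x3 rotation matrix whose columns are the frame's x, y, z axes.
In Python, from rig import monitor, cams, close_job, env gives the robot as it stands. The module is installed in compiled form; this text tells all that it offers.
- The arm moves only by the tool step_arm, never from a script. Its argument "commands" is a list of rows, each an object with "delta_pos": the shift along the tool's x, y, z in cm, a list of three; "yaw": the turn about the tool's x in degrees. In form: [{"delta_pos": [dx, dy, dz], "yaw": yaw}, ...]. A call has 1 to 20 rows; each row shifts and turns the commanded pose from where the row before left it, along the tool's axes as they then stand; what a row does not reach is not made up. A row lasts 1/10 s, in which the tool goes at most 50 mm and 8.59 degrees, less where a joint would pass 70% of its speed; a pose out of reach is approached as far as the arm can. A call is refused whole if a number of a shift passes 5 or a number of a turn 8.59, either way. A call with a gripper value outside its range is refused whole. "claw" is the opening in per cent of the stroke, from 0 (shut) to 100 (fully open), set as the call begins (left out, the last holds). The fingers move at their own pace and stop on an object; "grip_force" is the grip in N (left out, the last holds). Time passes only in rows, so rows that do not move let the fingers close. It gives the time, the measured TCP pose, the force and the opening at its end, in the units of the state.
- monitor.get_state(): the state, without advancing time (a new reading comes with each control period).
- cams.grab_frame(name): name is "scene" or "top" or "wrist"; returns the picture (420x560x3 uint8, red, green, blue); there is no depth.
- cams.camera_info(name): a dict with "fx", "fy", "cx", "cy" (pixels), "extrinsics" (4x4, takes a point from world to camera coordinates); the wrist camera has in their place "T_tool_cam" (4x4, takes a point from camera to tool coordinates, whose origin is the TCP and whose axes are the tool frame's). Camera axes: x right, y down, z forward; pixel columns grow to the right and rows downward; lengths in mm; the calibration is good to about 2 mm. A picture is of the moment at which its call begins: read the wrist's pose just before it. camera_info takes no time and is no camera call.
- close_job(): hands the job in, once; it reports no verdict.
The state is a dict: "time": time; "qpos": joint angles; "qd": joint speeds; "tau": joint torques, N m; "eef_pos": TCP position; "tcp_rot": TCP orientation; "ft_force": force on the tool from outside, world axes, zero at the start; "ft_torque": the same for the moment, N m; "width": finger opening in mm.
Only numpy, scipy, OpenCV 4.12 (cv2) and the standard library are available. Lean on these libraries where they do the work, as an engineer would, in place of code of your own. Each camera call takes 0.05 s, during which the arm holds its last target.

### The job

Check in this flyer's kit: lay every small metal tin on the table into the sloped plywood lane, so that they slide down and queue in one row against its stop. Push the clear model case across the table, without lifting or tipping it, so that it stands squarely inside the corner marks of the paper mat, long sides along the mat's long sides. Leave the tape measure, round dish and balsa block where they are.

Things in the scene. Friction and masses are not known exactly. Their poses are not given: they have to be found in the camera images.
- chute: tilted trough of the fixed plywood lane at the left. Origin: the loading point, on its floor, mid-width, 40 mm from the open high end (near the robot) and 133 mm above the table. x points downhill along the floor (24 degree slope, away from the robot), y across, z square to the floor; the stop's face is at x = 272 mm. Inside width 42 mm; walls 5 mm thick, walls and stop 22 mm high; slick liner, tins slide down freely
- mat: flat white paper mat 210 mm (its x) by 170 mm (its y), fixed on the table at the right, 1 mm thick, no obstacle, with black corner marks printed round the case's place; origin at its centre on the table, z up
- case: closed clear carrying case on a plywood base, a little balsa model inside: a box 150 mm (its x) by 110 mm (its y), 65 mm high, about 0.45 kg, loose on the table and too wide to grip; origin at the centre of its underside, z up. Friction on the table about 0.6, so 2 to 5 N push it; it may stand on the mat either way round
- tin1: a plain metal parts tin, a closed block 40 mm (its x) by 34 mm (its y) by 28 mm (its z), about 60 g, origin at its centre; lies on the table at the start, None if it is not there in this run
- tin2: a plain metal parts tin, a closed block 40 mm (its x) by 34 mm (its y) by 28 mm (its z), about 60 g, origin at its centre; lies on the table at the start, None if it is not there in this run
- tin3: a plain metal parts tin, a closed block 40 mm (its x) by 34 mm (its y) by 28 mm (its z), about 60 g, origin at its centre; lies on the table at the start, None if it is not there in this run
- tin4: a plain metal parts tin, a closed block 40 mm (its x) by 34 mm (its y) by 28 mm (its z), about 60 g, origin at its centre; lies on the table at the start, None if it is not there in this run
- tin5: a plain metal parts tin, a closed block 40 mm (its x) by 34 mm (its y) by 28 mm (its z), about 60 g, origin at its centre; lies on the table at the start, None if it is not there in this run
- tin6: a plain metal parts tin, a closed block 40 mm (its x) by 34 mm (its y) by 28 mm (its z), about 60 g, origin at its centre; lies on the table at the start, None if it is not there in this run
- tape: bystander: a yellow tape measure, 62 by 58 by 32 mm, beyond the work; origin under its centre
- round_lid: bystander: a shallow round steel dish, 90 mm across, 20 mm high, left of the lane; origin under its centre
- balsa_block: bystander: a balsa block 30 by 200 by 20 mm lying crosswise beyond the case; origin under its centre
Mind the look-alikes: they are no part of the job. Leave any orange or red look-alike of the tin6 alone. What is shaped like the tin3 but pink is not meant.

How it is judged:
By the outcome, as a careful person would: the job done as asked, in the order asked, and still so for the second after the job is handed in, with the robot touching nothing.
Of tin1, tin2, tin3, tin4, tin5, tin6 only 4 to 6 are there at a start; the rules pass over those that are not, and their reading is None.
At some moment in a run one of case may be knocked a few centimetres aside while the robot is not near it.
Once in a run the grip may slacken for a moment while it holds something.
It also fails if it takes over 210 s, if anything falls off the work surface, if the arm or the gripper's body presses on something with over 40 N, if the wrist force passes 120 N, or if a joint passes its speed limit or range.

## Working session

There is one attempt and no reset: what is moved stays moved. The work goes in short steps, Python scripts to look and compute and a tool call to move; the robot and the scene stay as the last step left them, time stands still between calls to the robot, and variables do not carry over. Pictures are saved under pics/ and viewed, and the job is handed in when it is done.

Besides the shell and the picture viewer there is one more tool, called after "Emit:" by a JSON object that holds its "name" and its "arguments". step_arm: Moves the arm, as the interface text tells. Its arguments: {"type":"object","properties":{"commands":{"type":"array"},"claw":{"type":"number"},"grip_force":{"type":"number"}},"required":["commands"]}

```bash
mkdir -p pics; ls
python3 - <<'E'
from rig import monitor, cams, env
import cv2, numpy as np
np.set_printoptions(precision=3,suppress=True)
s=monitor.get_state()
print({k:np.round(v,3) for k,v in s.items()})
for n in ["scene","top","wrist"]:
    f=cams.grab_frame(n); cv2.imwrite(f"pics/{n}0.png",f[:,:,::-1])
    i=cams.camera_info(n); print(n,i)
E
```

```text
pics
{'time': np.float64(0.0), 'qpos': array([-81.899,  15.879,  -1.598,  72.651,  -0.002,  84.075]), 'qd': array([ 0.051, -0.079, -0.09 ,  0.097, -0.047,  0.095]), 'tau': array([  0.002, -44.551,  29.52 ,   0.016,   0.   ,  -0.   ]), 'eef_pos': array([ 151.338, -605.594,  230.155]), 'tcp_rot': array([[-0.   ,  0.242, -0.97 ],
       [ 0.002, -0.97 , -0.242],
       [-1.   , -0.002, -0.   ]]), 'ft_force': array([-0.199, -0.924, -0.879]), 'ft_torque': array([ 0.006, -0.002,  0.087]), 'width': np.float64(85.379)}
scene {'fx': 525.4976091700315, 'fy': 525.4976091700315, 'cx': 280.4347017252372, 'cy': 207.17560997151838, 'extrinsics': array([[   0.096,    0.995,    0.011,  -83.061],
       [   0.811,   -0.072,   -0.58 , -395.031],
       [  -0.577,    0.064,   -0.814, 1728.215],
       [   0.   ,    0.   ,    0.   ,    1.   ]])}
top {'fx': 422.368283820763, 'fy': 422.368283820763, 'cx': 283.9425199254475, 'cy': 208.73286416897548, 'extrinsics': array([[  -0.026,   -1.   ,   -0.   ,   72.105],
       [  -0.998,    0.026,   -0.063,  597.065],
       [   0.063,   -0.001,   -0.998, 1394.844],
       [   0.   ,    0.   ,    0.   ,    1.   ]])}
wrist {'fx': 353.9208526740642, 'fy': 353.9208526740642, 'cx': 286.34925618915565, 'cy': 213.22637753832976, 'T_tool_cam': array([[  -0.001,   -0.303,    0.953, -142.635],
       [   1.   ,    0.001,    0.001,   -0.383],
       [  -0.001,    0.953,    0.303,  -76.425],
       [   0.   ,    0.   ,    0.   ,    1.   ]])}
```

View pics/top0.png

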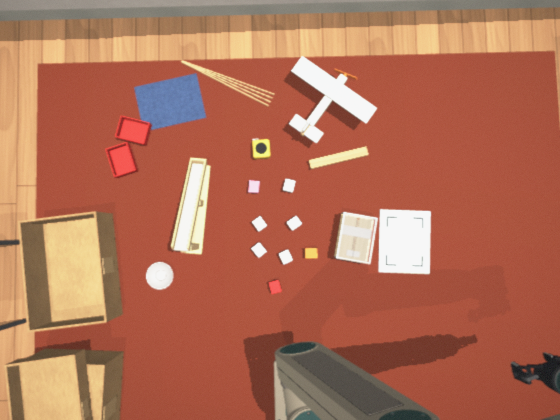

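View pics/scene0.png

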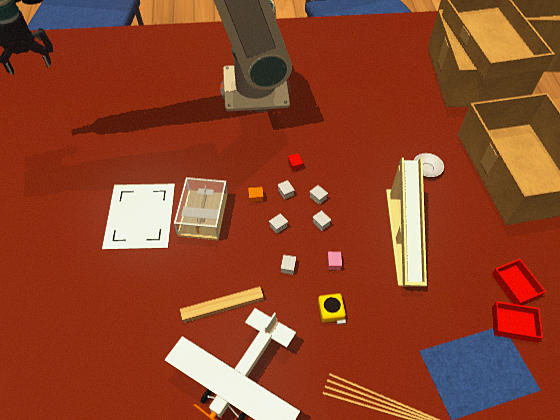

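View pics/wrist0.png

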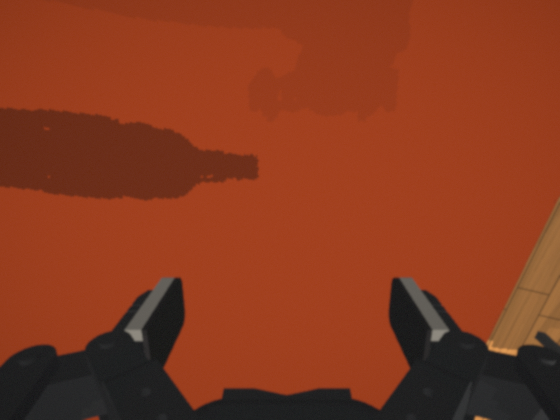

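The top view shows five pale tins, at (289,185), (260,224), (294,223), (259,250) and (285,257). The look-alikes are pink (254,187), orange (311,253) and red (275,287). The lane is at left, around (190,205). The case is at (356,238) and the mat at (405,241).

```bash
cat > h.py <<'E'
from rig import monitor, cams, env
import cv2, numpy as np
np.set_printoptions(precision=2,suppress=True)
def cam(n,st=None):
    i=cams.camera_info(n); K=np.array([[i['fx'],0,i['cx']],[0,i['fy'],i['cy']],[0,0,1.]])
    if n=='wrist':
        st=st or monitor.get_state(); T=np.eye(4);T[:3,:3]=st['tcp_rot'];T[:3,3]=st['eef_pos']
        E=np.linalg.inv(T@np.array(i['T_tool_cam']))
    else: E=np.array(i['extrinsics'])
    return K,E
def proj(K,E,P):
    P=np.atleast_2d(P); c=P@E[:3,:3].T+E[:3,3]; u=c@K.T; return u[:,:2]/u[:,2:]
def unproj(K,E,uv,z):
    uv=np.atleast_2d(uv).astype(float); d=np.c_[uv,np.ones(len(uv))]@np.linalg.inv(K).T@E[:3,:3]
    o=-E[:3,:3].T@E[:3,3]; t=(z-o[2])/d[:,2]; return o+t[:,None]*d
def grab(n,name=None):
    st=monitor.get_state(); f=cams.grab_frame(n); K,E=cam(n,st)
    if name: cv2.imwrite(f'pics/{name}.png',f[:,:,::-1])
    return f,K,E
E
python3 - <<'E'
from h import *
f=cv2.imread('pics/top0.png')[:,:,::-1]; K,E=cam('top')
hsv=cv2.cvtColor(np.ascontiguousarray(f),cv2.COLOR_RGB2HSV)
m=((hsv[...,1]<60)&(hsv[...,2]>120)).astype(np.uint8)
n,l,s,c=cv2.connectedComponentsWithStats(m)
for k in range(1,n):
    if s[k,4]>60 and s[k,4]<400: print(s[k],c[k],unproj(K,E,c[k],24))
for p in [(254,187),(311,253),(275,287)]: print(unproj(K,E,p,24))
big=cv2.resize(f[140:300,150:450],None,fx=2.66,fy=2.66,interpolation=cv2.INTER_CUBIC); cv2.imwrite('pics/topc.png',big[:,:,::-1])
# lane, case, mat rough
print('case',unproj(K,E,[(341,215),(377,213),(336,262),(371,264)],65)); print('mat',unproj(K,E,[(381,210),(431,211),(379,272),(430,274)],1))
E
```

```text
[283 179  13  14 138] [288.71 185.17] [[676.98  38.37  24.  ]]
[249 180  10  12 110] [253.43 185.9 ] [[677.62 156.44  24.  ]]
[252 216  15  16 141] [258.94 223.38] [[551.81 140.82  24.  ]]
[287 216  15  15 141] [293.79 222.66] [[551.15  24.84  24.  ]]
[251 243  16  15 144] [258.38 249.61] [[464.95 144.67  24.  ]]
[279 250  14  15 142] [285.23 256.61] [[439.56  56.3   24.  ]]
[[673.88 154.61  24.  ]]
[[449.2  -29.34  24.  ]]
[[340.81  92.65  24.  ]]
case [[ 570.7  -127.47   65.  ]
 [ 574.11 -244.1    65.  ]
 [ 420.11 -106.17   65.  ]
 [ 410.78 -218.28   65.  ]]
mat [[ 586.92 -272.23    1.  ]
 [ 579.08 -441.38    1.  ]
 [ 378.74 -257.04    1.  ]
 [ 367.6  -427.85    1.  ]]
```

View pics/topc.png

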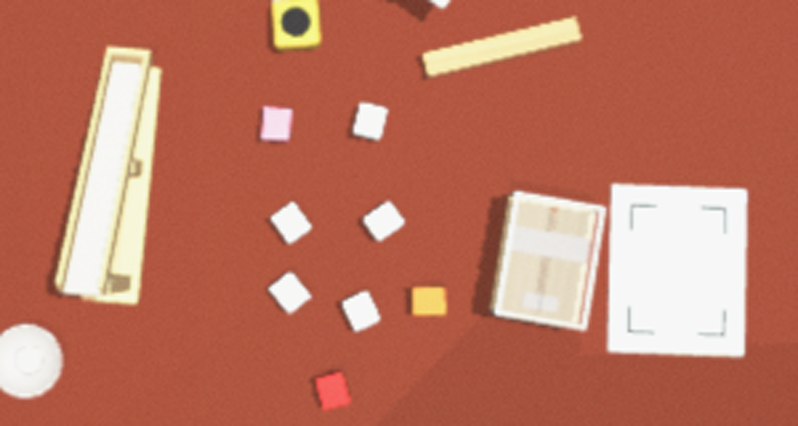

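Run:
```python
import cv2
t=cv2.imread('pics/top0.png'); s=cv2.imread('pics/scene0.png')
a=cv2.resize(t[150:262,160:230],None,fx=5,fy=5,interpolation=cv2.INTER_CUBIC)
b=cv2.resize(s[150:300,380:435],None,fx=4,fy=4,interpolation=cv2.INTER_CUBIC)
cv2.imwrite('pics/lt.png',a);cv2.imwrite('pics/ls.png',b)
```

```text
(no output)
```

View pics/lt.png

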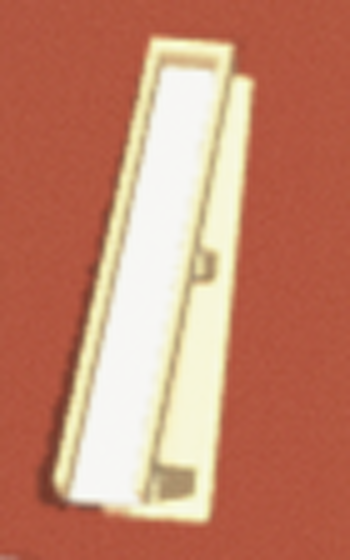

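View pics/ls.png

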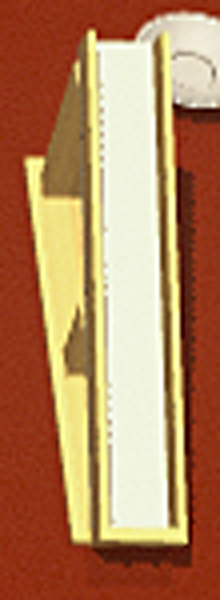

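```bash
cat >> h.py <<'E'
def chuteT(ox,oy,psi):
    a=np.radians(24);p=np.radians(psi);d=np.array([np.cos(p),np.sin(p),0]);z=np.array([0,0,1.])
    X=np.cos(a)*d-np.sin(a)*z; Y=np.cross(z,d); Z=np.cross(X,Y)
    T=np.eye(4);T[:3,:3]=np.c_[X,Y,Z];T[:3,3]=[ox,oy,133];return T
E
python3 - <<'E'
from h import *
from scipy.optimize import least_squares
ft=lambda x,y:(x/5+159.6,y/5+149.6); fs=lambda x,y:(x/4+379.6,y/4+149.6)
Pt=[((277,26,22),ft(151,38)),((277,-26,22),ft(235,43)),((272,21,22),ft(162,52)),((272,-21,22),ft(218,58)),((-40,26,22),ft(55,490)),((-40,-26,22),ft(155,500))]
Ps=[((-40,-26,22),fs(87,32)),((-40,-21,22),fs(97,32)),((-40,21,22),fs(163,33)),((-40,26,22),fs(173,33)),((277,-26,22),fs(93,542)),((277,26,22),fs(188,542)),((272,-21,22),fs(109,526)),((272,21,22),fs(168,526))]
CT=cam('top');CS=cam('scene')
def res(p,full=False):
    T=chuteT(*p); r=[]
    for C,L in((CT,Pt),(CS,Ps)):
        P=np.array([q[0] for q in L])@T[:3,:3].T+T[:3,3]; r.append(proj(*C,P)-np.array([q[1] for q in L]))
    return np.vstack(r) if full else np.vstack(r).ravel()
s=least_squares(res,[450,330,0],loss='soft_l1'); print(s.x); print(res(s.x,True))
# tins from scene
f=cv2.imread('pics/scene0.png')[:,:,::-1]
E
```

```text
[512.57 366.94  -6.78]
[[ 0.79  0.35]
 [-0.43  0.77]
 [-0.19 -1.07]
 [ 1.21 -1.12]
 [ 0.12 -1.96]
 [-2.49 -2.35]
 [ 0.24 -0.36]
 [-0.29 -0.31]
 [-0.24 -0.16]
 [-0.76 -0.11]
 [ 1.46 -1.97]
 [-0.78 -1.42]
 [-0.52  0.  ]
 [ 2.1   0.44]]
```

Emit:
{"name": "step_arm", "arguments": {"commands": [{"delta_pos":[-1,-3,-3.1],"yaw":0},{"delta_pos":[-1,-3,-3.1],"yaw":0},{"delta_pos":[-1,-3,-3.1],"yaw":0},{"delta_pos":[0,-3,-3.1],"yaw":0},{"delta_pos":[0,-3,-3.1],"yaw":0},{"delta_pos":[0,-3,-3.1],"yaw":0},{"delta_pos":[0,-3,-3.1],"yaw":0},{"delta_pos":[0,-3,-3.1],"yaw":0},{"delta_pos":[0,-3,-3.1],"yaw":0},{"delta_pos":[0,-3,-3.1],"yaw":0},{"delta_pos":[0,-3,-3.1],"yaw":0},{"delta_pos":[0,-3,-3.1],"yaw":0},{"delta_pos":[0,-3,-3.1],"yaw":0},{"delta_pos":[0,-3,-3.1],"yaw":0},{"delta_pos":[0,-3,-3.1],"yaw":0},{"delta_pos":[0,-3,-3.1],"yaw":0},{"delta_pos":[0,-3,-3.1],"yaw":0},{"delta_pos":[0,-3,-3.1],"yaw":0},{"delta_pos":[0,-2.8,-3.1],"yaw":0},{"delta_pos":[0,0,0],"yaw":0}], "claw": 100}}

```text
time: 2.15
eef_pos: [587.3, 91.2, 260.5]
tcp_rot: [[0.001, 0.247, -0.969], [0.001, -0.969, -0.247], [-1.0, -0.001, -0.001]]
ft_force: [-0.6, -0.7, 0.4]
width: 85.3
```

```bash
cat >> h.py <<'E'
def tins(f,K,E,z=28,amin=300,amax=8000,smax=60,vmin=120):
    hsv=cv2.cvtColor(np.ascontiguousarray(f),cv2.COLOR_RGB2HSV)
    m=((hsv[...,1]<smax)&(hsv[...,2]>vmin)).astype(np.uint8)
    cs,_=cv2.findContours(m,cv2.RETR_EXTERNAL,cv2.CHAIN_APPROX_NONE); out=[]
    for c in cs:
        if not amin<cv2.contourArea(c)<amax: continue
        W=unproj(K,E,c[:,0],z)[:,:2].astype(np.float32)
        (cx,cy),(w,h),a=cv2.minAreaRect(W)
        if h>w: w,h,a=h,w,a+90
        out.append((cx,cy,w,h,(a+90)%180-90,tuple(c[:,0].mean(0).round())))
    return out
E
python3 - <<'E'
from h import *
f,K,E=grab('wrist','w1'); print(monitor.get_state()['time'])
for t in tins(f,K,E): print(np.array(t[:5]),t[5])
E
```

```text
2.2
[440.99  54.72  40.92  34.28  23.48] (np.float64(286.0), np.float64(299.0))
[ 500.65 -223.4   167.39  129.55   83.21] (np.float64(509.0), np.float64(304.0))
[468.55 140.91  42.35  39.06  37.92] (np.float64(220.0), np.float64(262.0))
[551.75  23.93  39.79  34.56 -56.3 ] (np.float64(337.0), np.float64(220.0))
[553.09 138.49  40.61  36.07  34.2 ] (np.float64(237.0), np.float64(195.0))
[677.17  37.79  40.14  34.4  -15.51] (np.float64(360.0), np.float64(103.0))
[656.32 386.45  85.85  27.16 -22.9 ] (np.float64(11.0), np.float64(32.0))
```

View pics/w1.png

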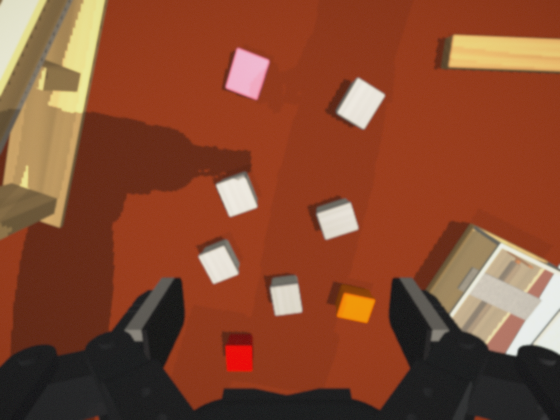

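Emit:
{"name": "step_arm", "arguments": {"commands": [{"delta_pos":[0,-4,-0.9],"yaw":0},{"delta_pos":[0,-4,-0.9],"yaw":0},{"delta_pos":[0,-4,-0.9],"yaw":0},{"delta_pos":[0,-4,-0.9],"yaw":0},{"delta_pos":[0,-4,-0.9],"yaw":0},{"delta_pos":[0,-4,-0.9],"yaw":0},{"delta_pos":[0,0,0],"yaw":0},{"delta_pos":[0,0,0],"yaw":0}]}}

```text
time: 3.0
eef_pos: [590.3, 284.3, 262.6]
tcp_rot: [[-0.014, 0.328, -0.945], [0.035, -0.944, -0.328], [-0.999, -0.038, 0.002]]
ft_force: [0.1, -0.1, 0.0]
width: 85.4
```

Run:
```python
from h import *
f,K,E=grab('wrist','w2')
np.savez('w2.npz',K=K,E=E)
print(monitor.get_state()['eef_pos'])
for t in tins(f,K,E,smax=25,vmin=150): print(np.array(t[:5]),t[5])
```

```text
[590.4  283.98 262.63]
[456.68 393.68 131.72  47.18 -11.14] (np.float64(171.0), np.float64(247.0))
```

View pics/w2.png

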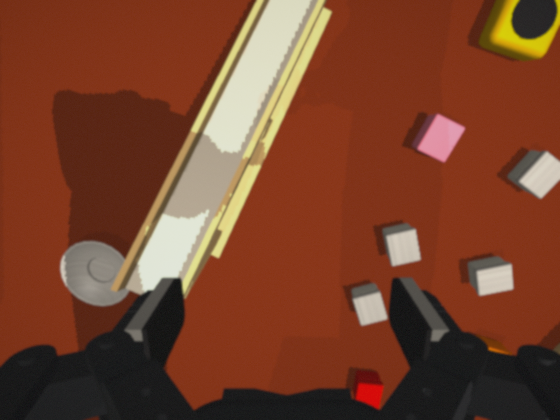

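Run:
```python
from h import *
s=monitor.get_state(); print(s['qpos'],s['time'],s['tcp_rot'])
```

```text
[ 19.07  18.12   5.27  77.25   2.16 179.93] 3.05 [[-0.01  0.33 -0.94]
 [ 0.04 -0.94 -0.33]
 [-1.   -0.04  0.  ]]
```

Emit:
{"name": "step_arm", "arguments": {"commands": [{"delta_pos":[0,0,0],"yaw":-8.5},{"delta_pos":[0,0,0],"yaw":-8.5},{"delta_pos":[0,0,0],"yaw":-8.5},{"delta_pos":[0,0,0],"yaw":-8.5},{"delta_pos":[0,0,0],"yaw":-8.5},{"delta_pos":[0,0,0],"yaw":-8.5},{"delta_pos":[0,0,0],"yaw":-8.5},{"delta_pos":[0,0,0],"yaw":-8.5},{"delta_pos":[0,0,0],"yaw":-8.5},{"delta_pos":[0,0,0],"yaw":-8.5},{"delta_pos":[0,0,0],"yaw":-8.5},{"delta_pos":[0,0,0],"yaw":-8.5},{"delta_pos":[0,0,0],"yaw":-8.5},{"delta_pos":[0,0,0],"yaw":-8.5},{"delta_pos":[0,0,0],"yaw":-8.5},{"delta_pos":[0,0,0],"yaw":-8.5},{"delta_pos":[0,0,0],"yaw":-8.5},{"delta_pos":[0,0,0],"yaw":-8.5},{"delta_pos":[0,0,0],"yaw":0},{"delta_pos":[0,0,0],"yaw":0}]}}

```text
time: 5.05
eef_pos: [590.7, 284.2, 262.9]
tcp_rot: [[-0.013, 0.14, 0.99], [0.036, 0.99, -0.14], [-0.999, 0.034, -0.018]]
ft_force: [-0.6, -0.2, -0.8]
width: 85.2
```

Emit:
{"name": "step_arm", "arguments": {"commands": [{"delta_pos":[-0.5,0,-3.7],"yaw":0},{"delta_pos":[-0.5,0,-3.7],"yaw":0},{"delta_pos":[-0.5,0.1,-3.7],"yaw":0},{"delta_pos":[0,0,0],"yaw":0},{"delta_pos":[0,0,0],"yaw":0}]}}

```text
time: 5.55
eef_pos: [481.0, 300.7, 280.5]
tcp_rot: [[-0.012, 0.137, 0.991], [0.036, 0.99, -0.136], [-0.999, 0.035, -0.016]]
ft_force: [0.4, 0.0, -0.4]
width: 85.9
```

Run:
```python
from h import *
f,K,E=grab('wrist','w3')
np.savez('w3.npz',K=K,E=E)
s=monitor.get_state();print(s['eef_pos'],s['qpos'],s['tcp_rot'])
```

```text
[481.67 300.62 280.18] [24.32  8.48 -4.8  76.48  2.18 32.2 ] [[-0.01  0.14  0.99]
 [ 0.04  0.99 -0.14]
 [-1.    0.03 -0.02]]
```

View pics/w3.png

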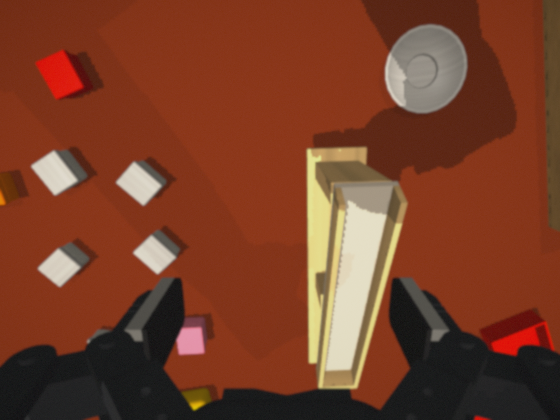

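Run:
```python
import cv2
t=cv2.imread('pics/w3.png')
cv2.imwrite('pics/w3c.png',cv2.resize(t[170:230,310:420],None,fx=7,fy=7,interpolation=cv2.INTER_CUBIC))
cv2.imwrite('pics/w3d.png',cv2.resize(t[330:400,300:380],None,fx=7,fy=7,interpolation=cv2.INTER_CUBIC))
```

```text
(no output)
```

View pics/w3c.png

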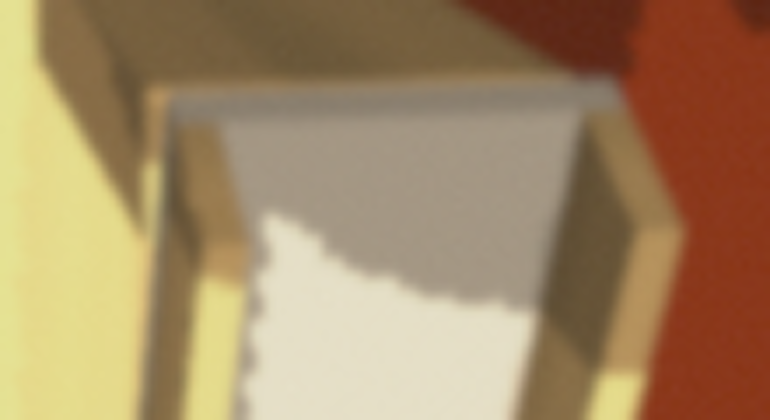

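View pics/w3d.png

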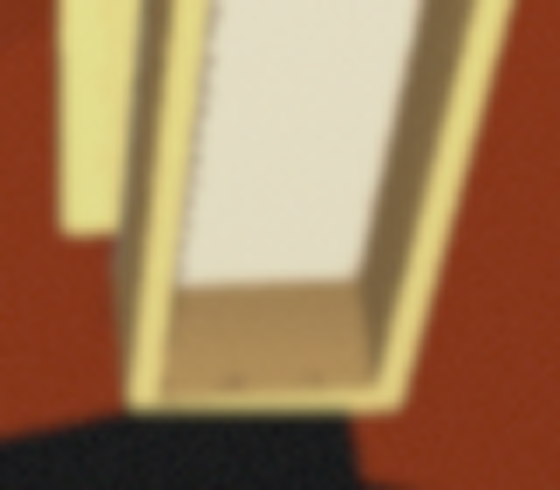

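Run:
```python
from h import *
from scipy.optimize import least_squares
d=np.load('w3.npz');C=(d['K'],d['E'])
a=lambda x,y:(x/7+309.57,y/7+169.57); b=lambda x,y:(x/7+299.57,y/7+329.57)
L=[((-40,26,22),a(683,228)),((-40,21,22),a(635,225)),((-40,-26,22),a(200,278)),((-40,-21,22),a(243,284)),((-40,21,0),a(582,108)),((-40,-21,0),a(220,120)),
((272,-21,0),b(180,290)),((272,21,0),b(358,280)),((272,21,22),b(380,388)),((277,-26,22),b(130,412)),((277,26,22),b(405,410))]
def res(p,full=False):
    T=chuteT(*p); P=np.array([q[0] for q in L])@T[:3,:3].T+T[:3,3]; r=proj(*C,P)-np.array([q[1] for q in L]); return r if full else r.ravel()
s=least_squares(res,[512,367,-7],loss='soft_l1');print(s.x);print(res(s.x,True))
f=cv2.imread('pics/w3.png')[:,:,::-1]
for t in tins(f,*C,smax=60,vmin=170): print(np.array(t[:5]),t[5])
```

```text
[511.04 366.69  -6.14]
[[-0.18  0.22]
 [ 0.1   0.89]
 [ 0.14 -4.39]
 [ 0.63 -5.49]
 [-0.21  0.39]
 [-0.72  0.54]
 [-4.59 -0.02]
 [ 0.46 -0.05]
 [ 0.32  0.85]
 [ 0.54  0.8 ]
 [ 0.05 -0.82]]
[551.49  24.16  38.48  32.18 -55.68] (np.float64(58.0), np.float64(267.0))
[551.92 139.76  38.73  32.07  34.52] (np.float64(154.0), np.float64(254.0))
[637.82 373.97 237.11  48.98 -12.01] (np.float64(352.0), np.float64(284.0))
[465.26 143.13  38.27  32.31  37.76] (np.float64(138.0), np.float64(183.0))
[440.38  55.13  38.5   32.34  23.14] (np.float64(54.0), np.float64(173.0))
[394.65 437.99  52.21  22.4   -3.23] (np.float64(395.0), np.float64(80.0))
```

```bash
cat >> h.py <<'E'
def plan(wps,ang=None):
    """wps world points; prints yaw needed and successive tool deltas in cm (after the yaw)"""
    s=monitor.get_state(); R=np.array(s['tcp_rot']); p=np.array(s['eef_pos'])
    a0=np.degrees(np.arctan2(R[1,1],R[0,1])); yaw=0
    if ang is not None:
        yaw=-((ang-a0+180)%360-180)
        R=R@cv2.Rodrigues(np.array([np.radians(yaw),0,0]))[0]
    print('pos',p,'ang %.1f yaw %.1f'%(a0,yaw),'q',s['qpos'],'w %.1f t %.1f'%(s['width'],s['time']))
    for w in wps:
        w=np.array(w,float); d=R.T@(w-p)/10; print('  ->',w,'tool cm',d,'rows>=%d'%np.ceil(np.linalg.norm(d)/4.7)); p=w
E
python3 -c "
from h import *
plan([(552,139.6,110),(552,139.6,12),(552,139.6,260)],124.4)"
```

```text
pos [481.67 300.62 280.18] ang 82.1 yaw -42.3 q [24.32  8.48 -4.8  76.48  2.18 32.2 ] w 85.3 t 5.6
  -> [552.  139.6 110. ] tool cm [ 16.34 -17.87  -3.48] rows>=6
  -> [552.  139.6  12. ] tool cm [ 9.79 -0.36 -0.11] rows>=3
  -> [552.  139.6 260. ] tool cm [-24.78   0.91   0.27] rows>=6
```

Emit:
{"name": "step_arm", "arguments": {"commands": [{"delta_pos":[0,0,0],"yaw":-8.5},{"delta_pos":[0,0,0],"yaw":-8.5},{"delta_pos":[0,0,0],"yaw":-8.5},{"delta_pos":[0,0,0],"yaw":-8.5},{"delta_pos":[0,0,0],"yaw":-8.3},{"delta_pos":[2.7,-3.0,-0.6],"yaw":0},{"delta_pos":[2.7,-3.0,-0.6],"yaw":0},{"delta_pos":[2.7,-3.0,-0.6],"yaw":0},{"delta_pos":[2.7,-3.0,-0.6],"yaw":0},{"delta_pos":[2.7,-3.0,-0.6],"yaw":0},{"delta_pos":[2.8,-2.9,-0.5],"yaw":0},{"delta_pos":[0,0,0],"yaw":0},{"delta_pos":[0,0,0],"yaw":0}], "claw": 75, "grip_force": 40}}

```text
time: 6.9
eef_pos: [551.8, 138.4, 108.8]
tcp_rot: [[-0.015, -0.564, 0.826], [0.036, 0.825, 0.564], [-0.999, 0.039, 0.008]]
ft_force: [0.1, 0.1, 0.7]
width: 63.7
```

Run:
```python
from h import *
f,K,E=grab('wrist','w4')
for t in tins(f,K,E,smax=60,vmin=170): print(np.array(t[:5]),t[5])
plan([(552,139.6,12)],124.4)
```

```text
[677.18  37.99  38.95  33.17 -15.34] (np.float64(59.0), np.float64(289.0))
[549.59 137.91  33.11  33.04 -56.19] (np.float64(281.0), np.float64(217.0))
[551.45  24.18  38.49  33.37 -56.34] (np.float64(123.0), np.float64(122.0))
[465.43 142.97  39.37  33.22  37.26] (np.float64(366.0), np.float64(115.0))
[454.15  61.38  34.05  13.44 -55.07] (np.float64(266.0), np.float64(11.0))
pos [552.36 139.18 109.97] ang 124.4 yaw 0.0 q [  6.52  15.75 -17.15  57.61   2.17 -27.9 ] w 64.3 t 7.0
  -> [552.  139.6  12. ] tool cm [ 9.79 -0.31 -0.1 ] rows>=3
```

View pics/w4.png

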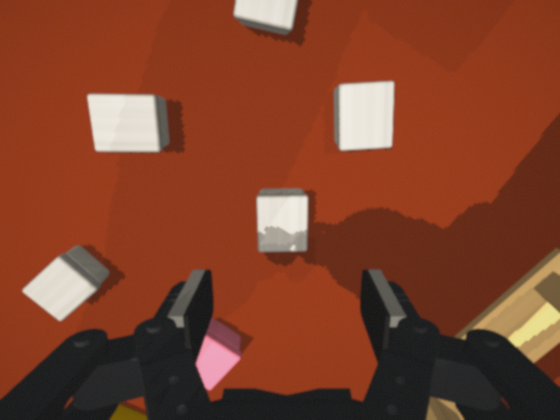

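Emit:
{"name": "step_arm", "arguments": {"commands": [{"delta_pos":[3.5,-0.1,0],"yaw":0},{"delta_pos":[3.5,-0.1,-0.1],"yaw":0},{"delta_pos":[1.8,-0.1,0],"yaw":0},{"delta_pos":[1.0,0,0],"yaw":0},{"delta_pos":[0,0,0],"yaw":0},{"delta_pos":[0,0,0],"yaw":0}]}}

```text
time: 7.55
eef_pos: [552.5, 140.6, 13.4]
tcp_rot: [[-0.011, -0.567, 0.824], [0.037, 0.823, 0.567], [-0.999, 0.036, 0.012]]
ft_force: [0.5, 0.0, -0.5]
width: 64.0
```

Emit:
{"name": "step_arm", "arguments": {"commands": [{"delta_pos":[0,0,0],"yaw":0},{"delta_pos":[0,0,0],"yaw":0},{"delta_pos":[0,0,0],"yaw":0},{"delta_pos":[0,0,0],"yaw":0},{"delta_pos":[0,0,0],"yaw":0},{"delta_pos":[0,0,0],"yaw":0}], "claw": 0, "grip_force": 40}}

```text
time: 8.15
eef_pos: [552.6, 140.2, 13.6]
tcp_rot: [[-0.01, -0.566, 0.824], [0.037, 0.823, 0.566], [-0.999, 0.036, 0.012]]
ft_force: [-0.7, 0.8, 5.5]
width: 33.0
```

Emit:
{"name": "step_arm", "arguments": {"commands": [{"delta_pos":[-2,0.1,0],"yaw":0},{"delta_pos":[-4.5,0.2,0],"yaw":0},{"delta_pos":[-4.5,0.2,0],"yaw":0},{"delta_pos":[-4.5,0.2,0],"yaw":0},{"delta_pos":[-4.5,0.2,0],"yaw":0},{"delta_pos":[-4.5,0.2,0],"yaw":0},{"delta_pos":[0,0,0],"yaw":0},{"delta_pos":[0,0,0],"yaw":8.5},{"delta_pos":[0,0,0],"yaw":8.5},{"delta_pos":[0,0,0],"yaw":8.5},{"delta_pos":[0,0,0],"yaw":8.5},{"delta_pos":[0,0,0],"yaw":6.9},{"delta_pos":[0,0,0],"yaw":0}]}}

```text
time: 9.45
eef_pos: [547.5, 140.0, 256.3]
tcp_rot: [[-0.014, 0.112, 0.994], [0.036, 0.993, -0.111], [-0.999, 0.034, -0.018]]
ft_force: [-0.1, 0.1, -1.5]
width: 32.8
```

Run:
```python
from h import *
plan([(520.4,365.8,215),(520.4,365.8,160),(520.4,365.8,240)],83.6)
```

```text
pos [547.53 140.03 256.32] ang 83.6 yaw -0.0 q [ 6.68  9.35 -6.64 74.6   2.15 13.06] w 32.8 t 9.4
  -> [520.4 365.8 215. ] tool cm [ 4.98 21.98 -5.12] rows>=5
  -> [520.4 365.8 160. ] tool cm [ 5.5  -0.19  0.1 ] rows>=2
  -> [520.4 365.8 240. ] tool cm [-7.99  0.27 -0.15] rows>=2
```

Emit:
{"name": "step_arm", "arguments": {"commands": [{"delta_pos":[0.5,3.6,-0.9],"yaw":0},{"delta_pos":[0.5,3.7,-0.9],"yaw":0},{"delta_pos":[1.0,3.7,-0.9],"yaw":0},{"delta_pos":[1.0,3.7,-0.8],"yaw":0},{"delta_pos":[1.0,3.7,-0.8],"yaw":0},{"delta_pos":[1.0,3.6,-0.8],"yaw":0},{"delta_pos":[0,0,0],"yaw":0},{"delta_pos":[0,0,0],"yaw":0},{"delta_pos":[0,0,0],"yaw":0}]}}

```text
time: 10.35
eef_pos: [521.3, 365.3, 215.6]
tcp_rot: [[-0.013, 0.111, 0.994], [0.036, 0.993, -0.111], [-0.999, 0.034, -0.017]]
ft_force: [-0.2, 1.0, -0.3]
width: 32.9
```

Run:
```python
from h import *
plan([(520.4,365.8,160)],83.6)
f,K,E=grab('wrist','w5')
```

```text
pos [521.33 365.31 215.61] ang 83.6 yaw 0.0 q [28.21 17.15 -1.7  70.86  2.16 34.58] w 32.9 t 10.3
  -> [520.4 365.8 160. ] tool cm [ 5.56 -0.15 -0.  ] rows>=2
```

View pics/w5.png

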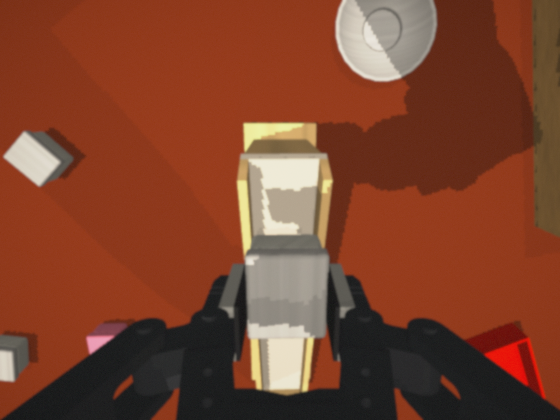

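The tin is held square and centred over the lane, both near column 286, so I'm lowering it and releasing.

Emit:
{"name": "step_arm", "arguments": {"commands": [{"delta_pos":[2.5,-0.1,0],"yaw":0},{"delta_pos":[2.0,-0.1,0],"yaw":0},{"delta_pos":[1.0,0,0],"yaw":0},{"delta_pos":[0,0,0],"yaw":0},{"delta_pos":[0,0,0],"yaw":0},{"delta_pos":[0,0,0],"yaw":0}]}}

```text
time: 11.0
eef_pos: [521.4, 366.4, 162.2]
tcp_rot: [[-0.011, 0.112, 0.994], [0.037, 0.993, -0.111], [-0.999, 0.036, -0.015]]
ft_force: [1.0, 0.1, -0.8]
width: 33.1
```

Emit:
{"name": "step_arm", "arguments": {"commands": [{"delta_pos":[0,0,0],"yaw":0},{"delta_pos":[0,0,0],"yaw":0},{"delta_pos":[0,0,0],"yaw":0},{"delta_pos":[0,0,0],"yaw":0},{"delta_pos":[-3,0.1,0],"yaw":0},{"delta_pos":[-4,0.1,0],"yaw":0},{"delta_pos":[-3,0.1,0],"yaw":0},{"delta_pos":[0,0,0],"yaw":0}], "claw": 75}}

```text
time: 11.8
eef_pos: [525.0, 367.2, 266.9]
tcp_rot: [[-0.004, 0.111, 0.994], [0.041, 0.993, -0.111], [-0.999, 0.041, -0.008]]
ft_force: [0.2, 1.1, -0.5]
width: 64.2
```

Run:
```python
from h import *
f,K,E=grab('wrist','w6');f,K,E=grab('scene','s6');
a=cv2.imread('pics/w6.png');b=cv2.resize(cv2.imread('pics/s6.png')[140:310,240:440],None,fx=2.1,fy=2.1)
cv2.imwrite('pics/c6.png',cv2.resize(np.hstack([cv2.resize(a,(476,357)),b[:357]]),(796,320)))
plan([(465.3,143,200),(465.3,143,110),(465.3,143,12)],127.6)
```

```text
pos [522.56 365.86 261.8 ] ang 83.6 yaw -44.0 q [28.19 15.96  2.3  75.88  2.19 34.58] w 64.0 t 11.9
  -> [465.3 143.  200. ] tool cm [  5.41 -14.37 -18.22] rows>=6
  -> [465.3 143.  110. ] tool cm [ 8.99 -0.33 -0.13] rows>=2
  -> [465.3 143.   12. ] tool cm [ 9.79 -0.36 -0.14] rows>=3
```

View pics/c6.png

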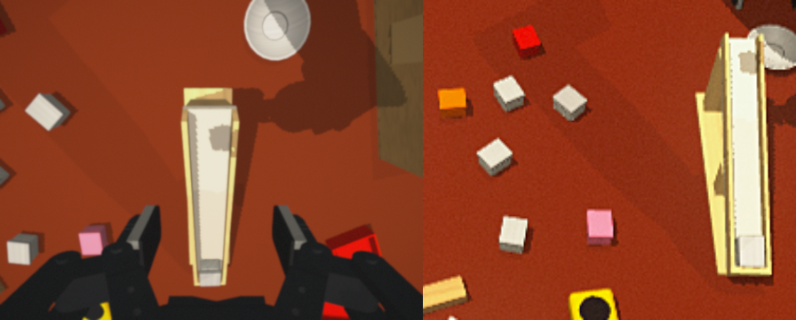

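Emit:
{"name": "step_arm", "arguments": {"commands": [{"delta_pos":[0,0,0],"yaw":-8.5},{"delta_pos":[0,0,0],"yaw":-8.5},{"delta_pos":[0,0,0],"yaw":-8.5},{"delta_pos":[0,0,0],"yaw":-8.5},{"delta_pos":[0,0,0],"yaw":-8.5},{"delta_pos":[0,0,0],"yaw":-1.5},{"delta_pos":[0.9,-2.4,-3],"yaw":0},{"delta_pos":[0.9,-2.4,-3],"yaw":0},{"delta_pos":[0.9,-2.4,-3],"yaw":0},{"delta_pos":[0.9,-2.4,-3],"yaw":0},{"delta_pos":[0.9,-2.4,-3],"yaw":0},{"delta_pos":[0.9,-2.4,-3.2],"yaw":0},{"delta_pos":[0,0,0],"yaw":0},{"delta_pos":[4.5,-0.2,-0.1],"yaw":0},{"delta_pos":[4.5,-0.2,-0.1],"yaw":0},{"delta_pos":[0,0,0],"yaw":0},{"delta_pos":[0,0,0],"yaw":0}]}}

```text
time: 13.6
eef_pos: [463.6, 141.6, 108.7]
tcp_rot: [[-0.016, -0.609, 0.793], [0.036, 0.792, 0.61], [-0.999, 0.038, 0.009]]
ft_force: [1.2, 0.7, -0.4]
width: 64.1
```

Run:
```python
from h import *
f,K,E=grab('wrist','w7')
for t in tins(f,K,E,smax=60,vmin=170): print(np.array(t[:5]),t[5])
plan([(465.3,143,12)],127.6)
```

```text
[670.94  50.83  40.35  18.9   24.03] (np.float64(8.0), np.float64(362.0))
[462.16 140.59  32.97  31.08 -53.4 ] (np.float64(280.0), np.float64(218.0))
[551.08  24.22  38.8   33.24 -56.29] (np.float64(55.0), np.float64(221.0))
[440.49  55.1   39.3   32.88  23.  ] (np.float64(189.0), np.float64(111.0))
pos [465.5  141.84 110.34] ang 127.6 yaw 0.0 q [  8.02   7.73 -27.28  55.38   2.17 -29.58] w 64.1 t 13.7
  -> [465.3 143.   12. ] tool cm [ 9.83 -0.25 -0.07] rows>=3
```

Emit:
{"name": "step_arm", "arguments": {"commands": [{"delta_pos":[3.5,-0.1,0],"yaw":0},{"delta_pos":[3.5,-0.1,-0.1],"yaw":0},{"delta_pos":[1.8,-0.1,0],"yaw":0},{"delta_pos":[1.0,0,0],"yaw":0},{"delta_pos":[0,0,0],"yaw":0},{"delta_pos":[0,0,0],"yaw":0}]}}

```text
time: 14.25
eef_pos: [466.4, 142.4, 12.9]
tcp_rot: [[-0.01, -0.61, 0.792], [0.037, 0.791, 0.61], [-0.999, 0.035, 0.015]]
ft_force: [1.1, 0.1, 0.2]
width: 64.0
```

Emit:
{"name": "step_arm", "arguments": {"commands": [{"delta_pos":[0,0,0],"yaw":0},{"delta_pos":[0,0,0],"yaw":0},{"delta_pos":[0,0,0],"yaw":0},{"delta_pos":[0,0,0],"yaw":0},{"delta_pos":[0,0,0],"yaw":0},{"delta_pos":[-2,0.1,0],"yaw":0},{"delta_pos":[-4.5,0.2,0],"yaw":0},{"delta_pos":[-4.5,0.2,0],"yaw":0},{"delta_pos":[-4.5,0.2,0.1],"yaw":0},{"delta_pos":[-4.5,0.2,0.1],"yaw":0},{"delta_pos":[-4.5,0.2,0.1],"yaw":0},{"delta_pos":[0,0,0],"yaw":8.5},{"delta_pos":[0,0,0],"yaw":8.5},{"delta_pos":[0,0,0],"yaw":8.5},{"delta_pos":[0,0,0],"yaw":8.5},{"delta_pos":[0,0,0],"yaw":8.5},{"delta_pos":[0,0,0],"yaw":1.5},{"delta_pos":[0,0,0],"yaw":0}], "claw": 0}}

```text
time: 16.05
eef_pos: [463.1, 143.5, 256.6]
tcp_rot: [[-0.013, 0.109, 0.994], [0.036, 0.993, -0.109], [-0.999, 0.035, -0.017]]
ft_force: [-0.4, -0.5, -0.4]
width: 33.0
```

Run:
```python
from h import *
plan([(520.4,365.8,215),(520.4,365.8,160)],83.6)
```

```text
pos [463.14 143.53 256.64] ang 83.7 yaw 0.1 q [  8.26   0.9  -15.91  73.61   2.16  14.52] w 33.0 t 16.1
  -> [520.4 365.8 215. ] tool cm [ 4.89 22.57  3.3 ] rows>=5
  -> [520.4 365.8 160. ] tool cm [ 5.5  -0.19  0.09] rows>=2
```

Emit:
{"name": "step_arm", "arguments": {"commands": [{"delta_pos":[0.4,3.7,0.5],"yaw":0},{"delta_pos":[0.5,3.8,0.5],"yaw":0},{"delta_pos":[1.0,3.8,0.6],"yaw":0},{"delta_pos":[1.0,3.8,0.6],"yaw":0},{"delta_pos":[1.0,3.8,0.6],"yaw":0},{"delta_pos":[1.0,3.7,0.5],"yaw":0},{"delta_pos":[0,0,0],"yaw":0},{"delta_pos":[0,0,0],"yaw":0},{"delta_pos":[0,0,0],"yaw":0}]}}

```text
time: 16.95
eef_pos: [520.4, 365.3, 214.9]
tcp_rot: [[-0.013, 0.111, 0.994], [0.036, 0.993, -0.111], [-0.999, 0.034, -0.017]]
ft_force: [0.6, -0.8, -0.4]
width: 33.2
```

Run:
```python
from h import *
plan([(520.4,365.8,160)],83.6)
f,K,E=grab('wrist','w8')
```

```text
pos [520.4  365.31 214.86] ang 83.6 yaw 0.0 q [28.25 17.1  -1.86 70.75  2.16 34.62] w 33.2 t 16.9
  -> [520.4 365.8 160. ] tool cm [ 5.48 -0.14  0.09] rows>=2
```

View pics/w8.png

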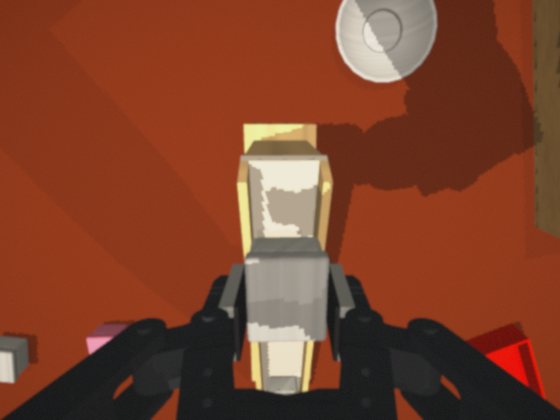

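Emit:
{"name": "step_arm", "arguments": {"commands": [{"delta_pos":[2.5,-0.1,0],"yaw":0},{"delta_pos":[2.0,-0.1,0.1],"yaw":0},{"delta_pos":[1.0,0,0],"yaw":0},{"delta_pos":[0,0,0],"yaw":0},{"delta_pos":[0,0,0],"yaw":0}]}}

```text
time: 17.5
eef_pos: [521.0, 365.7, 160.5]
tcp_rot: [[-0.012, 0.112, 0.994], [0.037, 0.993, -0.112], [-0.999, 0.035, -0.016]]
ft_force: [0.7, 0.0, -1.0]
width: 33.1
```

Emit:
{"name": "step_arm", "arguments": {"commands": [{"delta_pos":[0,0,0],"yaw":0},{"delta_pos":[0,0,0],"yaw":0},{"delta_pos":[0,0,0],"yaw":0},{"delta_pos":[0,0,0],"yaw":0},{"delta_pos":[-3,0.1,0],"yaw":0},{"delta_pos":[-4,0.1,0],"yaw":0},{"delta_pos":[-3,0.1,0],"yaw":0},{"delta_pos":[0,0,0],"yaw":0},{"delta_pos":[0,0,0],"yaw":0}], "claw": 75}}

```text
time: 18.4
eef_pos: [522.9, 365.7, 260.9]
tcp_rot: [[-0.011, 0.111, 0.994], [0.037, 0.993, -0.111], [-0.999, 0.036, -0.015]]
ft_force: [0.4, 0.1, -1.6]
width: 63.7
```

Run:
```python
from h import *
f,K,E=grab('scene','s9')
b=cv2.resize(cv2.imread('pics/s9.png')[140:310,170:440],None,fx=2.5,fy=2.5)
cv2.imwrite('pics/c9.png',b)
plan([(440.5,55,200),(440.5,55,110),(440.5,55,12)],113.3)
```

```text
pos [522.06 365.28 259.3 ] ang 83.6 yaw -29.7 q [28.16 16.05  2.12 75.78  2.19 34.56] w 63.9 t 18.4
  -> [440.5  55.  200. ] tool cm [  4.92 -25.47 -19.78] rows>=7
  -> [440.5  55.  110. ] tool cm [ 8.99 -0.35 -0.02] rows>=2
  -> [440.5  55.   12. ] tool cm [ 9.79 -0.38 -0.02] rows>=3
```

View pics/c9.png

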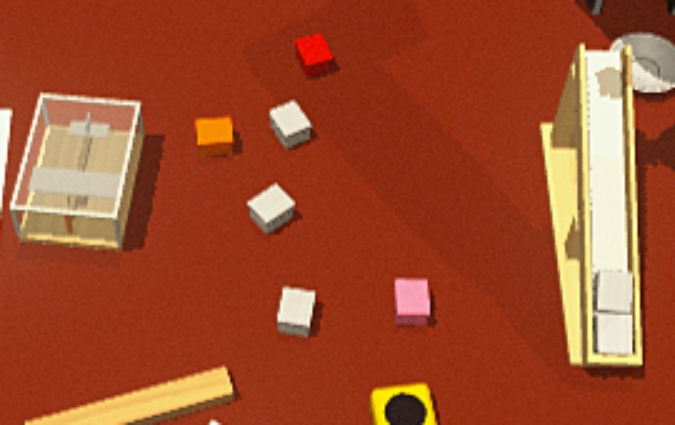

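Emit:
{"name": "step_arm", "arguments": {"commands": [{"delta_pos":[0,0,0],"yaw":-8.5},{"delta_pos":[0,0,0],"yaw":-8.5},{"delta_pos":[0,0,0],"yaw":-8.5},{"delta_pos":[0,0,0],"yaw":-4.2},{"delta_pos":[0.6,-3.2,-2.5],"yaw":0},{"delta_pos":[0.6,-3.2,-2.5],"yaw":0},{"delta_pos":[0.6,-3.2,-2.5],"yaw":0},{"delta_pos":[0.6,-3.2,-2.5],"yaw":0},{"delta_pos":[0.6,-3.2,-2.5],"yaw":0},{"delta_pos":[0.6,-3.2,-2.5],"yaw":0},{"delta_pos":[0.6,-3.2,-2.4],"yaw":0},{"delta_pos":[0.7,-3.1,-2.4],"yaw":0},{"delta_pos":[0,0,0],"yaw":0},{"delta_pos":[4.5,-0.2,0],"yaw":0},{"delta_pos":[4.5,-0.2,0],"yaw":0},{"delta_pos":[0,0,0],"yaw":0},{"delta_pos":[0,0,0],"yaw":0},{"delta_pos":[0,0,0],"yaw":0}]}}

```text
time: 20.25
eef_pos: [442.6, 54.7, 112.1]
tcp_rot: [[-0.01, -0.396, 0.918], [0.036, 0.917, 0.396], [-0.999, 0.037, 0.005]]
ft_force: [0.5, 0.0, 1.0]
width: 63.9
```

Run:
```python
from h import *
f,K,E=grab('wrist','w10')
for t in tins(f,K,E,smax=60,vmin=170): print(np.array(t[:5]),t[5])
plan([(440.5,55,12)],113.3)
```

```text
[ 514.85 -107.36   46.63   15.38    9.96] (np.float64(9.0), np.float64(222.0))
[432.7   51.69  32.88  22.33 -67.11] (np.float64(282.0), np.float64(206.0))
pos [443.13  54.64 112.5 ] ang 113.4 yaw 0.1 q [ -2.63   3.75 -31.49  55.38   2.04 -25.99] w 64.3 t 20.3
  -> [440.5  55.   12. ] tool cm [10.05 -0.23 -0.29] rows>=3
```

View pics/w10.png

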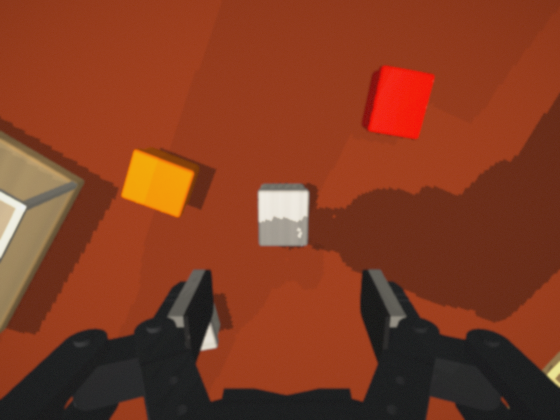

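Emit:
{"name": "step_arm", "arguments": {"commands": [{"delta_pos":[3.5,-0.1,-0.1],"yaw":0},{"delta_pos":[3.5,-0.1,-0.1],"yaw":0},{"delta_pos":[2.0,0,-0.1],"yaw":0},{"delta_pos":[1.0,0,0],"yaw":0},{"delta_pos":[0,0,0],"yaw":0},{"delta_pos":[0,0,0],"yaw":0}]}}

```text
time: 20.9
eef_pos: [439.6, 55.0, 11.8]
tcp_rot: [[-0.01, -0.396, 0.918], [0.036, 0.918, 0.396], [-0.999, 0.037, 0.005]]
ft_force: [0.6, -1.3, 0.9]
width: 64.1
```

Emit:
{"name": "step_arm", "arguments": {"commands": [{"delta_pos":[0,0,0],"yaw":0},{"delta_pos":[0,0,0],"yaw":0},{"delta_pos":[0,0,0],"yaw":0},{"delta_pos":[0,0,0],"yaw":0},{"delta_pos":[0,0,0],"yaw":0},{"delta_pos":[-2,0.1,0],"yaw":0},{"delta_pos":[-4.5,0.2,0],"yaw":0},{"delta_pos":[-4.5,0.2,0],"yaw":0},{"delta_pos":[-4.5,0.2,0],"yaw":0},{"delta_pos":[-4.5,0.2,0],"yaw":0},{"delta_pos":[-4.5,0.2,0],"yaw":0},{"delta_pos":[0,0,0],"yaw":8.5},{"delta_pos":[0,0,0],"yaw":8.5},{"delta_pos":[0,0,0],"yaw":8.5},{"delta_pos":[0,0,0],"yaw":4.3},{"delta_pos":[0,0,0],"yaw":0}], "claw": 0}}

```text
time: 22.5
eef_pos: [436.5, 56.2, 256.0]
tcp_rot: [[-0.013, 0.113, 0.994], [0.036, 0.993, -0.113], [-0.999, 0.035, -0.017]]
ft_force: [-1.4, 0.4, -0.7]
width: 33.0
```

Run:
```python
from h import *
plan([(520.4,365.8,215),(520.4,365.8,160)],83.6)
```

```text
pos [436.49  56.21 256.03] ang 83.5 yaw -0.1 q [ -2.46  -3.57 -20.34  74.03   2.04   4.01] w 33.0 t 22.5
  -> [520.4 365.8 215. ] tool cm [ 5.11 31.54  4.97] rows>=7
  -> [520.4 365.8 160. ] tool cm [ 5.5  -0.19  0.09] rows>=2
```

Emit:
{"name": "step_arm", "arguments": {"commands": [{"delta_pos":[0.4,3.9,0.6],"yaw":0},{"delta_pos":[0.4,4,0.6],"yaw":0},{"delta_pos":[0.7,4,0.6],"yaw":0},{"delta_pos":[0.7,4,0.6],"yaw":0},{"delta_pos":[0.7,4,0.7],"yaw":0},{"delta_pos":[0.7,4,0.7],"yaw":0},{"delta_pos":[0.7,4,0.6],"yaw":0},{"delta_pos":[0.8,3.6,0.6],"yaw":0},{"delta_pos":[0,0,0],"yaw":0},{"delta_pos":[0,0,0],"yaw":0},{"delta_pos":[0,0,0],"yaw":0}]}}

```text
time: 23.6
eef_pos: [521.0, 364.4, 214.8]
tcp_rot: [[-0.014, 0.113, 0.993], [0.036, 0.993, -0.113], [-0.999, 0.034, -0.017]]
ft_force: [-0.1, -0.4, 0.2]
width: 33.2
```

Run:
```python
from h import *
plan([(520.4,365.8,160)],83.6)
f,K,E=grab('wrist','w11')
```

```text
pos [521.02 364.36 214.81] ang 83.5 yaw -0.1 q [28.14 17.1  -1.86 70.75  2.17 34.63] w 33.2 t 23.6
  -> [520.4 365.8 160. ] tool cm [ 5.48 -0.05  0.02] rows>=2
```

View pics/w11.png

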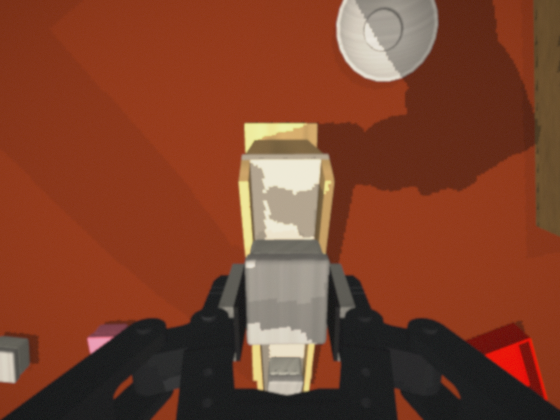

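Emit:
{"name": "step_arm", "arguments": {"commands": [{"delta_pos":[2.5,0,0],"yaw":0},{"delta_pos":[2.0,-0.1,0],"yaw":0},{"delta_pos":[1.0,0,0],"yaw":0},{"delta_pos":[0,0,0],"yaw":0},{"delta_pos":[0,0,0],"yaw":0}]}}

```text
time: 24.15
eef_pos: [520.9, 365.9, 160.5]
tcp_rot: [[-0.012, 0.114, 0.993], [0.037, 0.993, -0.113], [-0.999, 0.035, -0.016]]
ft_force: [-1.0, 0.4, 0.3]
width: 33.0
```

Emit:
{"name": "step_arm", "arguments": {"commands": [{"delta_pos":[0,0,0],"yaw":0},{"delta_pos":[0,0,0],"yaw":0},{"delta_pos":[0,0,0],"yaw":0},{"delta_pos":[0,0,0],"yaw":0},{"delta_pos":[-3,0.1,0],"yaw":0},{"delta_pos":[-4,0.1,0],"yaw":0},{"delta_pos":[-3,0.1,0],"yaw":0},{"delta_pos":[0,0,0],"yaw":0},{"delta_pos":[0,0,0],"yaw":0}], "claw": 75}}

```text
time: 25.05
eef_pos: [522.8, 365.9, 260.9]
tcp_rot: [[-0.011, 0.113, 0.994], [0.037, 0.993, -0.113], [-0.999, 0.036, -0.015]]
ft_force: [0.1, -0.2, -0.6]
width: 63.8
```

Run:
```python
from h import *
f,K,E=grab('scene','s12')
b=cv2.resize(cv2.imread('pics/s12.png')[140:310,170:440],None,fx=2.5,fy=2.5)
cv2.imwrite('pics/c12.png',b)
plan([(677,37.8,200),(677,37.8,110),(677,37.8,12)],74.5)
```

```text
pos [521.91 365.46 259.3 ] ang 83.5 yaw 9.0 q [28.19 16.05  2.11 75.78  2.18 34.68] w 64.0 t 25.1
  -> [677.   37.8 200. ] tool cm [  4.54 -27.6   23.81] rows>=8
  -> [677.   37.8 110. ] tool cm [ 8.99 -0.28  0.2 ] rows>=2
  -> [677.   37.8  12. ] tool cm [ 9.79 -0.3   0.22] rows>=3
```

View pics/c12.png

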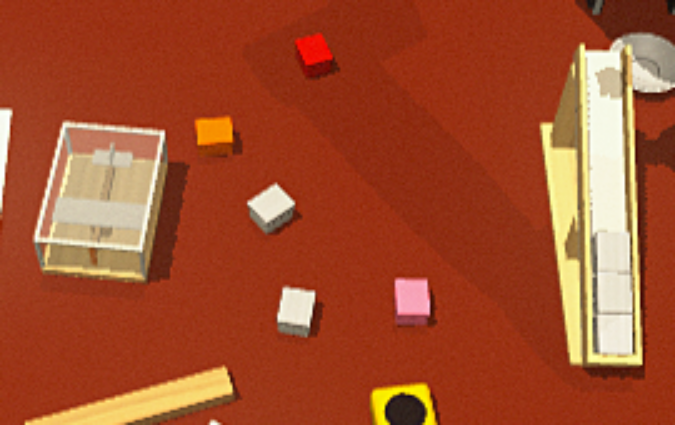

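Three tins are queued. The case has been knocked a few centimetres, so I'll measure it again before pushing. Next is tin E.

Emit:
{"name": "step_arm", "arguments": {"commands": [{"delta_pos":[0,0,0],"yaw":8.5},{"delta_pos":[0,0,0],"yaw":0.5},{"delta_pos":[0.5,-3.1,2.6],"yaw":0},{"delta_pos":[0.5,-3.1,2.6],"yaw":0},{"delta_pos":[0.5,-3.1,2.6],"yaw":0},{"delta_pos":[0.5,-3.1,2.6],"yaw":0},{"delta_pos":[0.5,-3.1,2.6],"yaw":0},{"delta_pos":[0.5,-3.1,2.7],"yaw":0},{"delta_pos":[0.5,-3.1,2.7],"yaw":0},{"delta_pos":[0.5,-3.0,2.7],"yaw":0},{"delta_pos":[0.5,-2.9,2.7],"yaw":0},{"delta_pos":[0,0,0],"yaw":0},{"delta_pos":[4.5,-0.1,0.1],"yaw":0},{"delta_pos":[4.5,-0.2,0.1],"yaw":0},{"delta_pos":[0,0,0],"yaw":0},{"delta_pos":[0,0,0],"yaw":0},{"delta_pos":[0,0,0],"yaw":0}]}}

```text
time: 26.8
eef_pos: [678.6, 38.1, 113.1]
tcp_rot: [[-0.01, 0.266, 0.964], [0.036, 0.963, -0.266], [-0.999, 0.032, -0.019]]
ft_force: [0.7, -0.3, 1.5]
width: 64.0
```

Run:
```python
from h import *
f,K,E=grab('wrist','w13')
for t in tins(f,K,E,smax=60,vmin=150): print(np.array(t[:5]),t[5])
plan([(677,37.8,12)],74.5)
```

```text
[677.65  37.62  38.75  33.31 -14.52] (np.float64(281.0), np.float64(223.0))
[551.73  23.87  39.23  33.23 -56.4 ] (np.float64(201.0), np.float64(33.0))
pos [679.17  38.04 113.78] ang 74.6 yaw 0.1 q [-3.11 25.94 -1.85 62.8   2.04 12.31] w 64.1 t 26.9
  -> [677.   37.8  12. ] tool cm [10.17 -0.41 -0.02] rows>=3
```

View pics/w13.png

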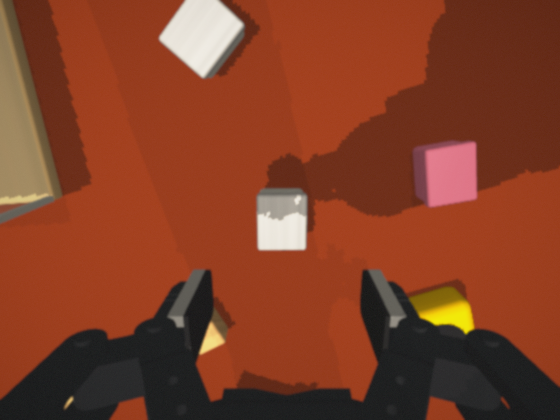

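Emit:
{"name": "step_arm", "arguments": {"commands": [{"delta_pos":[3.5,-0.1,0],"yaw":0},{"delta_pos":[3.5,-0.2,0],"yaw":0},{"delta_pos":[2.1,-0.1,0],"yaw":0},{"delta_pos":[1.0,0,0],"yaw":0},{"delta_pos":[0,0,0],"yaw":0},{"delta_pos":[0,0,0],"yaw":0}]}}

```text
time: 27.45
eef_pos: [676.6, 37.6, 11.8]
tcp_rot: [[-0.009, 0.267, 0.964], [0.036, 0.963, -0.266], [-0.999, 0.032, -0.019]]
ft_force: [0.8, -0.5, -0.1]
width: 63.7
```

Emit:
{"name": "step_arm", "arguments": {"commands": [{"delta_pos":[0,0,0],"yaw":0},{"delta_pos":[0,0,0],"yaw":0},{"delta_pos":[0,0,0],"yaw":0},{"delta_pos":[0,0,0],"yaw":0},{"delta_pos":[0,0,0],"yaw":0},{"delta_pos":[-2,0.1,0],"yaw":0},{"delta_pos":[-4.5,0.2,0],"yaw":0},{"delta_pos":[-4.5,0.2,0],"yaw":0},{"delta_pos":[-4.5,0.2,0],"yaw":0},{"delta_pos":[-4.5,0.2,0],"yaw":0},{"delta_pos":[-4.5,0.2,0],"yaw":0},{"delta_pos":[0,0,0],"yaw":-8.5},{"delta_pos":[0,0,0],"yaw":-0.5},{"delta_pos":[0,0,0],"yaw":0}], "claw": 0}}

```text
time: 28.85
eef_pos: [679.8, 39.3, 253.5]
tcp_rot: [[-0.016, 0.116, 0.993], [0.036, 0.993, -0.115], [-0.999, 0.034, -0.02]]
ft_force: [-1.2, -1.1, -1.2]
width: 33.1
```

Run:
```python
from h import *
plan([(520.4,365.8,215),(520.4,365.8,160)],83.6)
```

```text
pos [679.85  39.29 253.49] ang 83.3 yaw -0.3 q [-3.   21.66  9.09 78.44  2.03  3.63] w 33.1 t 28.9
  -> [520.4 365.8 215. ] tool cm [  5.28  30.52 -19.38] rows>=8
  -> [520.4 365.8 160. ] tool cm [ 5.5  -0.19  0.11] rows>=2
```

Emit:
{"name": "step_arm", "arguments": {"commands": [{"delta_pos":[0.3,3.4,-2.1],"yaw":-0.3},{"delta_pos":[0.3,3.4,-2.1],"yaw":0},{"delta_pos":[0.6,3.4,-2.1],"yaw":0},{"delta_pos":[0.6,3.4,-2.1],"yaw":0},{"delta_pos":[0.7,3.4,-2.2],"yaw":0},{"delta_pos":[0.7,3.4,-2.2],"yaw":0},{"delta_pos":[0.7,3.4,-2.2],"yaw":0},{"delta_pos":[0.7,3.4,-2.2],"yaw":0},{"delta_pos":[0.7,3.3,-2.2],"yaw":0},{"delta_pos":[0,0,0],"yaw":0},{"delta_pos":[0,0,0],"yaw":0},{"delta_pos":[0,0,0],"yaw":0}]}}

```text
time: 30.05
eef_pos: [520.1, 364.2, 214.4]
tcp_rot: [[-0.015, 0.11, 0.994], [0.035, 0.993, -0.109], [-0.999, 0.033, -0.019]]
ft_force: [0.1, -0.4, -0.9]
width: 33.2
```

Run:
```python
from h import *
plan([(520.4,365.8,160)],83.6)
f,K,E=grab('wrist','w14')
```

```text
pos [520.14 364.19 214.43] ang 83.7 yaw 0.1 q [28.17 17.1  -1.92 70.8   2.16 34.46] w 33.2 t 30.1
  -> [520.4 365.8 160. ] tool cm [ 5.44 -0.02  0.11] rows>=2
```

View pics/w14.png

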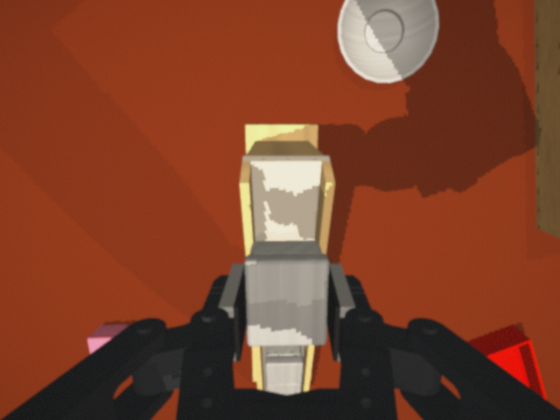

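Emit:
{"name": "step_arm", "arguments": {"commands": [{"delta_pos":[2.5,0,0],"yaw":0},{"delta_pos":[2.0,0,0.1],"yaw":0},{"delta_pos":[0.9,0,0],"yaw":0},{"delta_pos":[0,0,0],"yaw":0},{"delta_pos":[0,0,0],"yaw":0}]}}

```text
time: 30.6
eef_pos: [521.4, 366.7, 162.3]
tcp_rot: [[-0.013, 0.109, 0.994], [0.037, 0.993, -0.109], [-0.999, 0.035, -0.016]]
ft_force: [0.3, 0.1, 0.1]
width: 33.1
```

Emit:
{"name": "step_arm", "arguments": {"commands": [{"delta_pos":[0,0,0],"yaw":0},{"delta_pos":[0,0,0],"yaw":0},{"delta_pos":[0,0,0],"yaw":0},{"delta_pos":[0,0,0],"yaw":0},{"delta_pos":[-3,0.1,0],"yaw":0},{"delta_pos":[-4,0.1,0],"yaw":0},{"delta_pos":[-3,0.1,0],"yaw":0},{"delta_pos":[0,0,0],"yaw":0},{"delta_pos":[0,0,0],"yaw":0}], "claw": 75}}

```text
time: 31.5
eef_pos: [522.9, 366.7, 263.0]
tcp_rot: [[-0.011, 0.108, 0.994], [0.037, 0.994, -0.107], [-0.999, 0.036, -0.015]]
ft_force: [-0.2, 0.1, -0.7]
width: 64.2
```

Run:
```python
from h import *
f,K,E=grab('scene','s15')
b=cv2.resize(cv2.imread('pics/s15.png')[140:310,170:440],None,fx=2.5,fy=2.5)
cv2.imwrite('pics/c15.png',b)
plan([(551.5,24.1,200),(551.5,24.1,110),(551.5,24.1,12)],33.8)
```

```text
pos [522.08 366.28 261.37] ang 83.8 yaw 50.0 q [28.24 16.06  2.38 76.02  2.18 34.44] w 64.1 t 31.6
  -> [551.5  24.1 200. ] tool cm [  4.86 -16.65  30.27] rows>=8
  -> [551.5  24.1 110. ] tool cm [ 8.99 -0.08  0.34] rows>=2
  -> [551.5  24.1  12. ] tool cm [ 9.79 -0.09  0.37] rows>=3
```

View pics/c15.png

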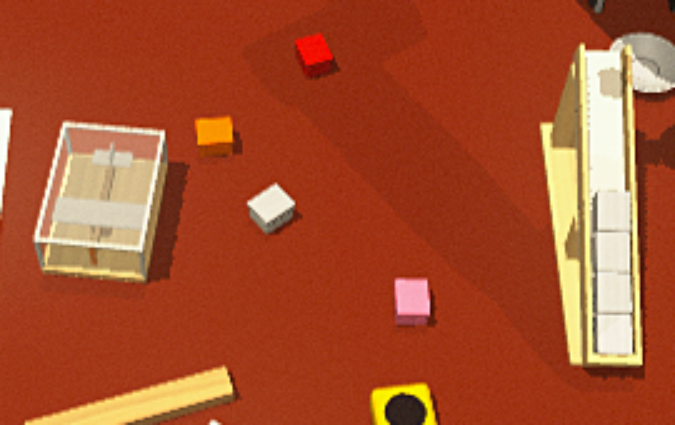

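Emit:
{"name": "step_arm", "arguments": {"commands": [{"delta_pos":[0,0,0],"yaw":8.5},{"delta_pos":[0,0,0],"yaw":8.5},{"delta_pos":[0,0,0],"yaw":8.5},{"delta_pos":[0,0,0],"yaw":8.5},{"delta_pos":[0,0,0],"yaw":8.5},{"delta_pos":[0,0,0],"yaw":7.5},{"delta_pos":[0.5,-1.9,3.3],"yaw":0},{"delta_pos":[0.5,-1.9,3.3],"yaw":0},{"delta_pos":[0.5,-1.9,3.4],"yaw":0},{"delta_pos":[0.5,-1.9,3.4],"yaw":0},{"delta_pos":[0.5,-1.9,3.4],"yaw":0},{"delta_pos":[0.6,-1.8,3.4],"yaw":0},{"delta_pos":[0.6,-1.8,3.4],"yaw":0},{"delta_pos":[0.6,-1.8,3.4],"yaw":0},{"delta_pos":[0.6,-1.8,3.3],"yaw":0},{"delta_pos":[0,0,0],"yaw":0},{"delta_pos":[4.5,0,0.1],"yaw":0},{"delta_pos":[4.5,-0.1,0.2],"yaw":0},{"delta_pos":[0,0,0],"yaw":0},{"delta_pos":[0,0,0],"yaw":0}]}}

```text
time: 33.55
eef_pos: [549.3, 24.7, 108.7]
tcp_rot: [[-0.018, 0.831, 0.556], [0.037, 0.557, -0.83], [-0.999, 0.006, -0.04]]
ft_force: [0.3, -0.0, 0.5]
width: 64.0
```

Run:
```python
from h import *
f,K,E=grab('wrist','w16')
for t in tins(f,K,E,smax=60,vmin=150): print(np.array(t[:5]),t[5])
plan([(551.5,24.1,12)],33.8)
```

```text
[551.67  24.45  39.12  33.14 -56.85] (np.float64(289.0), np.float64(229.0))
pos [551.39  24.41 110.64] ang 33.8 yaw 0.0 q [ -5.24  14.33 -18.97  57.63   2.01  50.9 ] w 64.3 t 33.6
  -> [551.5  24.1  12. ] tool cm [ 9.86 -0.1   0.4 ] rows>=3
```

View pics/w16.png

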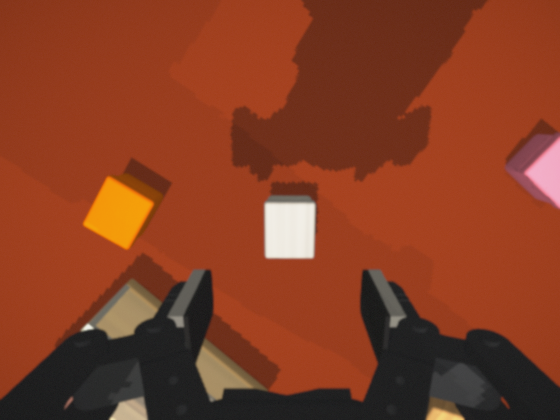

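Run:
```python
from h import *
K,E=cam('wrist'); print(unproj(K,E,[(133,280),(275,388)],0),unproj(K,E,[(133,280),(275,388)],65))
K,E=cam('top'); f,_,_=grab('top','t16'); cv2.imwrite('pics/t16c.png',cv2.resize(f[180:300,280:450],None,fx=4.5,fy=4.5)[:,:,::-1])
```

```text
[[ 480.49  -86.64    0.  ]
 [ 630.16 -110.13    0.  ]] [[487.87 -43.47  65.  ]
 [599.55 -61.    65.  ]]
```

View pics/t16c.png

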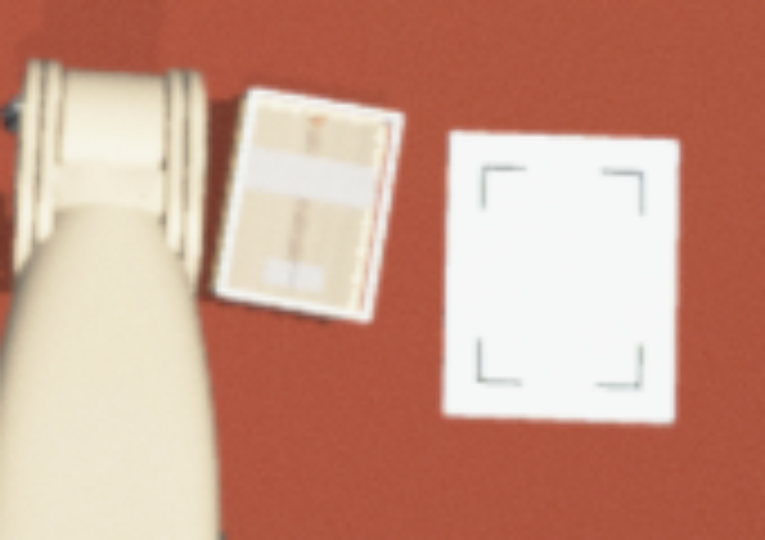

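Emit:
{"name": "step_arm", "arguments": {"commands": [{"delta_pos":[3.5,0,0.1],"yaw":0},{"delta_pos":[3.5,0,0.2],"yaw":0},{"delta_pos":[1.8,-0.1,0.1],"yaw":0},{"delta_pos":[1.0,0,0],"yaw":0},{"delta_pos":[0,0,0],"yaw":0},{"delta_pos":[0,0,0],"yaw":0}]}}

```text
time: 34.25
eef_pos: [553.2, 23.6, 13.6]
tcp_rot: [[-0.01, 0.831, 0.557], [0.036, 0.556, -0.83], [-0.999, 0.012, -0.035]]
ft_force: [0.5, 0.4, -0.5]
width: 64.2
```

Emit:
{"name": "step_arm", "arguments": {"commands": [{"delta_pos":[0,0,0],"yaw":0},{"delta_pos":[0,0,0],"yaw":0},{"delta_pos":[0,0,0],"yaw":0},{"delta_pos":[0,0,0],"yaw":0},{"delta_pos":[0,0,0],"yaw":0},{"delta_pos":[-2,0,-0.1],"yaw":0},{"delta_pos":[-4.5,0,-0.2],"yaw":0},{"delta_pos":[-4.5,0,-0.2],"yaw":0},{"delta_pos":[-4.5,0,-0.2],"yaw":0},{"delta_pos":[-4.5,0,-0.2],"yaw":0},{"delta_pos":[-4.5,0,-0.2],"yaw":0},{"delta_pos":[0,0,0],"yaw":-8.5},{"delta_pos":[0,0,0],"yaw":-8.5},{"delta_pos":[0,0,0],"yaw":-8.5},{"delta_pos":[0,0,0],"yaw":-8.5},{"delta_pos":[0,0,0],"yaw":-8.5},{"delta_pos":[0,0,0],"yaw":-7.3},{"delta_pos":[0,0,0],"yaw":0}], "claw": 0}}

```text
time: 36.05
eef_pos: [547.9, 23.8, 256.7]
tcp_rot: [[-0.014, 0.112, 0.994], [0.036, 0.993, -0.111], [-0.999, 0.034, -0.018]]
ft_force: [0.2, 0.0, -0.9]
width: 32.8
```

Run:
```python
from h import *
plan([(520.4,365.8,215),(520.4,365.8,160)],83.6)
```

```text
pos [547.9   23.85 256.73] ang 83.6 yaw -0.0 q [-5.33  7.91 -8.28 74.79  2.    1.06] w 32.8 t 36.0
  -> [520.4 365.8 215. ] tool cm [ 5.45 33.51 -6.45] rows>=8
  -> [520.4 365.8 160. ] tool cm [ 5.5  -0.19  0.1 ] rows>=2
```

Emit:
{"name": "step_arm", "arguments": {"commands": [{"delta_pos":[0.3,3.7,-0.7],"yaw":0},{"delta_pos":[0.4,3.7,-0.7],"yaw":0},{"delta_pos":[0.6,3.7,-0.7],"yaw":0},{"delta_pos":[0.6,3.7,-0.7],"yaw":0},{"delta_pos":[0.7,3.8,-0.7],"yaw":0},{"delta_pos":[0.7,3.8,-0.7],"yaw":0},{"delta_pos":[0.7,3.7,-0.7],"yaw":0},{"delta_pos":[0.7,3.7,-0.8],"yaw":0},{"delta_pos":[0.7,3.8,-0.8],"yaw":0},{"delta_pos":[0,0,0],"yaw":0},{"delta_pos":[0,0,0],"yaw":0},{"delta_pos":[0,0,0],"yaw":0}]}}

```text
time: 37.25
eef_pos: [520.5, 366.0, 215.7]
tcp_rot: [[-0.013, 0.113, 0.993], [0.036, 0.993, -0.113], [-0.999, 0.034, -0.017]]
ft_force: [-0.4, -0.0, -1.0]
width: 32.8
```

Run:
```python
from h import *
plan([(520.4,365.8,160)],83.6)
f,K,E=grab('wrist','w17')
```

```text
pos [520.46 365.98 215.66] ang 83.5 yaw -0.1 q [28.3  17.12 -1.74 70.85  2.16 34.8 ] w 32.8 t 37.2
  -> [520.4 365.8 160. ] tool cm [ 5.56 -0.21  0.09] rows>=2
```

View pics/w17.png

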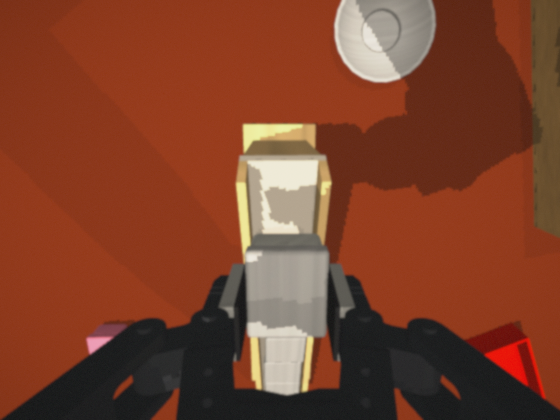

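Emit:
{"name": "step_arm", "arguments": {"commands": [{"delta_pos":[2.5,-0.1,0],"yaw":0},{"delta_pos":[2.0,-0.1,0.1],"yaw":0},{"delta_pos":[1.0,0,0],"yaw":0},{"delta_pos":[0,0,0],"yaw":0},{"delta_pos":[0,0,0],"yaw":0}]}}

```text
time: 37.8
eef_pos: [521.0, 366.2, 161.4]
tcp_rot: [[-0.013, 0.113, 0.994], [0.037, 0.993, -0.112], [-0.999, 0.035, -0.017]]
ft_force: [0.1, -0.1, -0.2]
width: 32.9
```

Emit:
{"name": "step_arm", "arguments": {"commands": [{"delta_pos":[0,0,0],"yaw":0},{"delta_pos":[0,0,0],"yaw":0},{"delta_pos":[0,0,0],"yaw":0},{"delta_pos":[0,0,0],"yaw":0},{"delta_pos":[-3,0.1,0],"yaw":0},{"delta_pos":[-4,0.1,0],"yaw":0},{"delta_pos":[-3,0.1,0],"yaw":0},{"delta_pos":[0,0,0],"yaw":0},{"delta_pos":[0,0,0],"yaw":0}], "claw": 75}}

```text
time: 38.7
eef_pos: [522.8, 366.3, 262.0]
tcp_rot: [[-0.011, 0.111, 0.994], [0.037, 0.993, -0.111], [-0.999, 0.036, -0.015]]
ft_force: [-0.8, -0.1, -0.3]
width: 64.0
```

Run:
```python
from h import *
f,K,E=grab('scene','s18'); g,_,_=grab('top','t18')
cv2.imwrite('pics/c18.png',cv2.resize(f[140:310,90:440],None,fx=2.28,fy=2.28)[:,:,::-1])
cv2.imwrite('pics/t18c.png',cv2.resize(g[180:300,310:450],None,fx=5,fy=5,interpolation=cv2.INTER_CUBIC)[:,:,::-1])
```

```text
(no output)
```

View pics/c18.png

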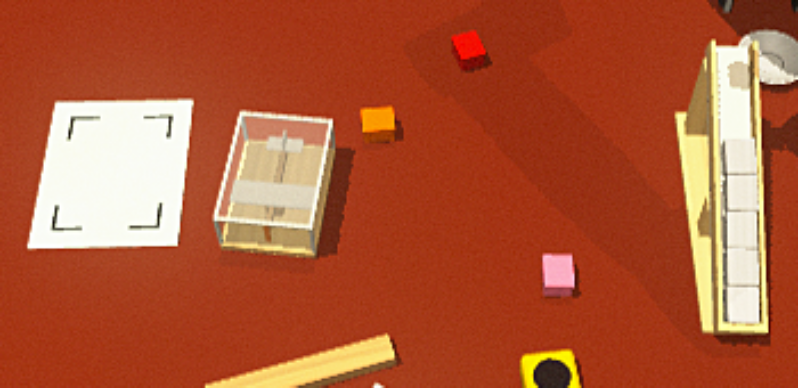

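View pics/t18c.png

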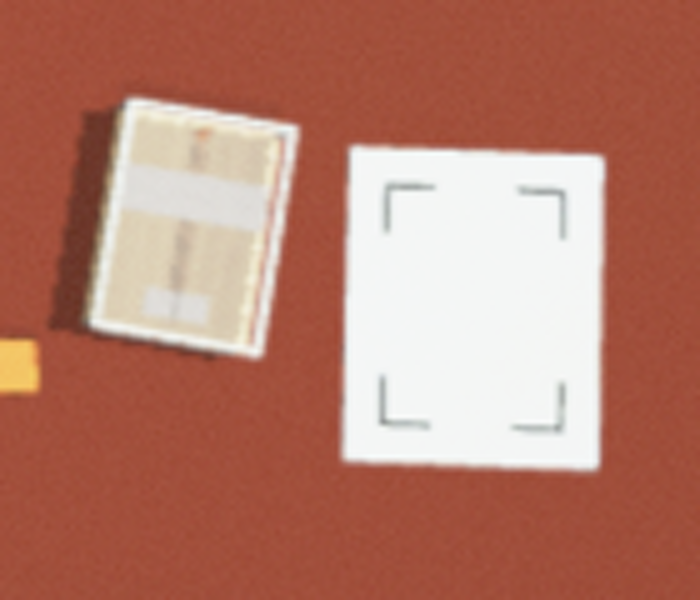

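```bash
cat >> h.py <<'E'
def fitrect(obs,L,W,z,x0):
    """obs: list of (K,E,[4 px]) corners in order (+x+y),( +x-y),(-x-y),(-x+y) in rect frame; fit x,y,yaw"""
    from scipy.optimize import least_squares
    c=np.array([[1,1],[1,-1],[-1,-1],[-1,1]])*[L/2,W/2]
    def res(p):
        a=np.radians(p[2]);R=np.array([[np.cos(a),-np.sin(a)],[np.sin(a),np.cos(a)]]);P=np.c_[c@R.T+p[:2],np.full(4,z)]
        return np.concatenate([(proj(K,E,P)-np.array(px)).ravel() for K,E,px in obs])
    s=least_squares(res,x0,loss='soft_l1'); return s.x,res(s.x).reshape(-1,2)
E
python3 - <<'E'
from h import *
t=cam('top');s=cam('scene')
T=lambda l:[(x/5+309.6,y/5+179.6) for x,y in l]; S=lambda l:[(x/2.28+89.7,y/2.28+139.7) for x,y in l]
mt=(*t,T([(350,146),(604,156),(598,470),(342,462)])); ms=(*s,S([(178,246),(28,248),(55,100),(193,100)]))
kt=(*t,T([(128,98),(300,126),(262,357),(88,330)])); ks=(*s,S([(312,227),(215,221),(240,112),(334,121)]))
for n,o,a in(('mat',[[mt],[ms],[mt,ms]],(210,170,1)),('case',[[kt],[ks],[kt,ks]],(150,110,65))):
    for q in o:
        p,r=fitrect(q,*a,[500,-300,0]); print(n,p); 
    print(r)
mk=unproj(*t,T([(386,186),(566,190),(562,432),(380,424)]),1); print('marks',mk,mk.mean(0))
E
```

```text
mat [ 479.68 -346.48   -3.69]
mat [ 481.65 -346.71   -3.7 ]
mat [ 480.6  -346.7    -3.71]
[[ 0.3   0.06]
 [-0.32 -0.02]
 [-0.17 -0.4 ]
 [ 0.39 -0.76]
 [-0.16 -0.9 ]
 [-0.18 -0.41]
 [ 0.31  0.71]
 [ 0.17 -0.35]]
case [ 537.53 -150.6   -11.17]
case [ 540.67 -150.04  -11.07]
case [ 538.93 -150.28  -11.13]
[[ 0.1  -0.22]
 [-0.77 -0.16]
 [-0.39 -0.51]
 [ 0.66 -0.84]
 [ 0.46  0.33]
 [-0.55 -0.97]
 [ 0.02 -0.5 ]
 [-0.31 -0.94]]
marks [[ 563.37 -290.92    1.  ]
 [ 557.46 -412.57    1.  ]
 [ 394.95 -402.26    1.  ]
 [ 403.5  -280.24    1.  ]] [ 479.82 -346.5     1.  ]
```

All five tins stand in one row against the stop. The fit puts the mat at (480.5, -346.6), yaw -3.7°, and the case at (539, -150), yaw -11.1°. I'll push it about 46 mm along mat -x from its far end, then about 200 mm along mat -y.

Run:
```python
from h import *
plan([(652,-172.4,200),(652,-172.4,12)],78.9)
```

```text
pos [521.42 365.63 259.43] ang 83.6 yaw 4.7 q [28.22 16.09  2.18 75.9   2.19 34.61] w 64.2 t 38.8
  -> [ 652.  -172.4  200. ] tool cm [  3.85 -50.44  23.26] rows>=12
  -> [ 652.  -172.4   12. ] tool cm [18.79 -0.59  0.41] rows>=5
```

Emit:
{"name": "step_arm", "arguments": {"commands": [{"delta_pos":[0,0,0],"yaw":4.7},{"delta_pos":[0.3,-3.9,1.8],"yaw":0},{"delta_pos":[0.3,-3.9,1.8],"yaw":0},{"delta_pos":[0.3,-3.9,1.8],"yaw":0},{"delta_pos":[0.3,-3.9,1.8],"yaw":0},{"delta_pos":[0.3,-3.9,1.8],"yaw":0},{"delta_pos":[0.3,-3.9,1.8],"yaw":0},{"delta_pos":[0.3,-3.9,1.8],"yaw":0},{"delta_pos":[0.3,-3.9,1.8],"yaw":0},{"delta_pos":[0.3,-3.9,1.8],"yaw":0},{"delta_pos":[0.3,-3.9,1.8],"yaw":0},{"delta_pos":[0.3,-3.8,1.8],"yaw":0},{"delta_pos":[0.3,-3.8,1.8],"yaw":0},{"delta_pos":[0.3,-3.8,1.7],"yaw":0},{"delta_pos":[0,0,0],"yaw":0},{"delta_pos":[0,0,0],"yaw":0},{"delta_pos":[0,0,0],"yaw":0}]}}

```text
time: 40.5
eef_pos: [652.3, -170.5, 199.3]
tcp_rot: [[-0.016, 0.192, 0.981], [0.038, 0.981, -0.191], [-0.999, 0.034, -0.022]]
ft_force: [0.5, 0.5, 0.8]
width: 64.3
```

Run:
```python
from h import *
grab('wrist','w19'); plan([(652,-172.4,12)],78.9)
```

```text
pos [ 652.57 -170.24  199.82] ang 79.0 yaw 0.1 q [-20.84  22.74   4.17  72.98   1.69  -9.84] w 64.1 t 40.5
  -> [ 652.  -172.4   12. ] tool cm [18.76 -0.85  0.39] rows>=4
```

View pics/w19.png

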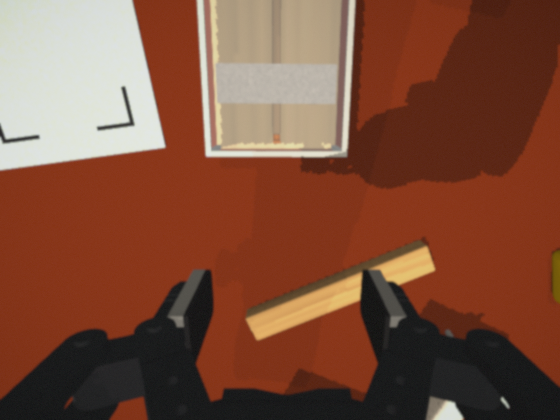

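Run:
```python
from h import *
K,E=cam('wrist'); print(unproj(K,E,[(246,320),(423,242),(258,340),(435,268)],20)[:,:2]); print(proj(K,E,[(652,-172,10)]))
print('case far edge top',unproj(K,E,[(207,157),(347,157)],65)[:,:2])
print('mat corner',unproj(K,E,[(165,149)],1)[:,:2])
```

```text
[[ 778.22 -231.54]
 [ 729.04  -41.28]
 [ 804.54 -224.49]
 [ 759.77  -31.53]]
[[278.14 190.68]]
case far edge top [[ 602.6  -219.2 ]
 [ 623.92 -111.5 ]]
mat corner [[ 593.17 -269.58]]
```

Emit:
{"name": "step_arm", "arguments": {"commands": [{"delta_pos":[4,-0.2,0.1],"yaw":0},{"delta_pos":[4,-0.2,0.1],"yaw":0},{"delta_pos":[4,-0.2,0.1],"yaw":0},{"delta_pos":[4,-0.2,0.1],"yaw":0},{"delta_pos":[1.8,0,0],"yaw":0},{"delta_pos":[1,0,0],"yaw":0},{"delta_pos":[0,0,0],"yaw":0},{"delta_pos":[0,0,0],"yaw":0}]}}

```text
time: 41.35
eef_pos: [654.2, -173.2, 13.7]
tcp_rot: [[-0.011, 0.192, 0.981], [0.035, 0.981, -0.191], [-0.999, 0.033, -0.018]]
ft_force: [0.4, -0.5, 0.8]
width: 64.0
```

Run:
```python
from h import *
f,_,_=grab('scene','s20'); grab('wrist','w20'); plan([(624,-166.8,12)],78.9)
cv2.imwrite('pics/c20.png',np.hstack([cv2.resize(f[130:300,90:300],(400,324)),cv2.resize(cv2.imread('pics/w20.png')[:,:,::-1],(400,324))])[:,:,::-1])
```

```text
pos [ 654.87 -173.82   14.48] ang 78.9 yaw 0.0 q [-21.05  31.48  -6.39  53.35   1.66 -10.  ] w 64.0 t 41.5
  -> [ 624.  -166.8   12. ] tool cm [ 0.3   0.09 -3.16] rows>=1
```

View pics/c20.png

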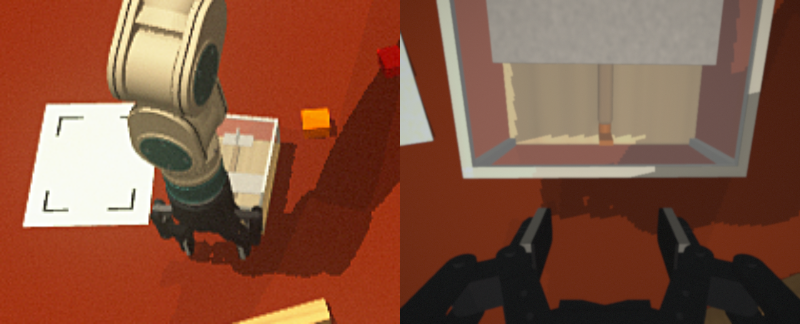

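Emit:
{"name": "step_arm", "arguments": {"commands": [{"delta_pos":[0.1,0.1,-1],"yaw":0},{"delta_pos":[0.1,0,-1],"yaw":0},{"delta_pos":[0,0,-0.8],"yaw":0},{"delta_pos":[0,0,-0.4],"yaw":0},{"delta_pos":[0,0,-0.3],"yaw":0},{"delta_pos":[0,0,0],"yaw":0},{"delta_pos":[0,0,0],"yaw":0}]}}

```text
time: 42.15
eef_pos: [618.6, -165.7, 11.0]
tcp_rot: [[-0.014, 0.193, 0.981], [0.036, 0.981, -0.192], [-0.999, 0.033, -0.021]]
ft_force: [-0.1, 0.4, -0.2]
width: 64.1
```

```bash
cat >> h.py <<'E'
MAT=(480.5,-346.6,-3.7)
def tomat(p):
    a=np.radians(MAT[2]);d=np.array(p[:2])-MAT[:2];return np.array([d[0]*np.cos(a)+d[1]*np.sin(a),-d[0]*np.sin(a)+d[1]*np.cos(a)])
def frommat(x,y):
    a=np.radians(MAT[2]);return (MAT[0]+x*np.cos(a)-y*np.sin(a),MAT[1]+x*np.sin(a)+y*np.cos(a))
E
python3 - <<'E'
from h import *
grab('wrist','w21'); s=monitor.get_state(); print(tomat(s['eef_pos']),s['ft_force'],s['ft_torque'],s['eef_pos'])
plan([(*frommat(86,196),12)],86.3)
E
```

```text
[126.17 189.47] [ 0.29 -0.27  0.08] [-0.03 -0.03  0.01] [ 618.63 -165.67   10.87]
pos [ 618.63 -165.67   10.87] ang 78.9 yaw -7.4 q [-21.52  28.76 -11.59  51.17   1.64 -10.45] w 64.0 t 42.2
  -> [ 578.97 -156.56   12.  ] tool cm [-0.02  0.66 -4.02] rows>=1
```

View pics/w21.png

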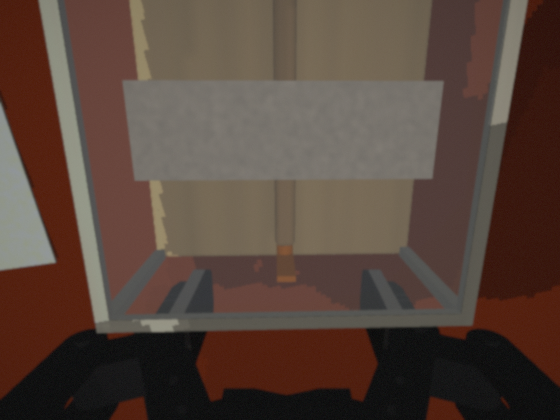

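Emit:
{"name": "step_arm", "arguments": {"commands": [{"delta_pos":[0,0.1,-0.5],"yaw":-1.5},{"delta_pos":[0,0.1,-0.5],"yaw":-1.5},{"delta_pos":[0,0.1,-0.5],"yaw":-1.5},{"delta_pos":[0,0.1,-0.5],"yaw":-1.5},{"delta_pos":[0,0.1,-0.5],"yaw":-1.4},{"delta_pos":[0,0,-0.5],"yaw":0},{"delta_pos":[0,0,-0.4],"yaw":0},{"delta_pos":[0,0,0],"yaw":0},{"delta_pos":[0,0,0],"yaw":0}]}}

```text
time: 43.1
eef_pos: [585.0, -156.6, 11.6]
tcp_rot: [[-0.015, 0.065, 0.998], [0.036, 0.997, -0.064], [-0.999, 0.035, -0.017]]
ft_force: [-0.9, 0.4, 0.4]
width: 64.6
```

Run:
```python
from h import *
f,K,E=grab('wrist','w22'); s=monitor.get_state(); print(tomat(s['eef_pos']),s['ft_force'],s['ft_torque'],s['eef_pos'])
plan([(*frommat(86,196),12)],86.3)
K,E=cam('wrist');print(unproj(K,E,[(0,330),(286,330)],65))
```

```text
[ 92.25 196.35] [-0.59  0.19 -0.04] [-0.04 -0.04  0.03] [ 585.23 -156.61   11.59]
pos [ 585.23 -156.61   11.59] ang 86.3 yaw -0.0 q [-21.88  25.86 -16.31  49.39   1.62 -18.2 ] w 64.2 t 43.1
  -> [ 578.97 -156.56   12.  ] tool cm [-0.03 -0.03 -0.63] rows>=1
[[ 565.3  -239.28   65.  ]
 [ 572.45 -157.64   65.  ]]
```

View pics/w22.png

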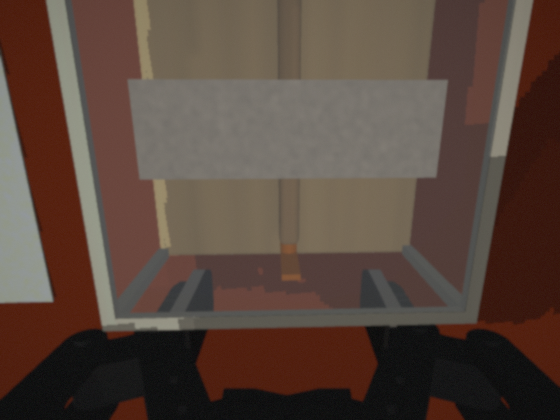

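Emit:
{"name": "step_arm", "arguments": {"commands": [{"delta_pos":[0,0,-0.2],"yaw":0},{"delta_pos":[0,0,-0.2],"yaw":0},{"delta_pos":[0,0,0],"yaw":0},{"delta_pos":[0,0,0],"yaw":0},{"delta_pos":[0,0,1.5],"yaw":0},{"delta_pos":[0,0,2.5],"yaw":0},{"delta_pos":[-3,0.1,0],"yaw":0},{"delta_pos":[-4.5,0.2,0],"yaw":0},{"delta_pos":[-4.5,0.2,0],"yaw":0},{"delta_pos":[0,0,0],"yaw":0}]}}

```text
time: 44.15
eef_pos: [628.4, -160.0, 138.9]
tcp_rot: [[-0.002, 0.064, 0.998], [0.032, 0.997, -0.064], [-0.999, 0.031, -0.004]]
ft_force: [0.4, -0.9, 0.5]
width: 64.1
```

Run:
```python
from h import *
f,K,E=grab('wrist','w23'); s=monitor.get_state(); print(s['eef_pos'],s['qpos'])
```

```text
[ 626.45 -159.35  135.72] [-20.75  22.03  -4.88  64.1    1.66 -17.08]
```

View pics/w23.png

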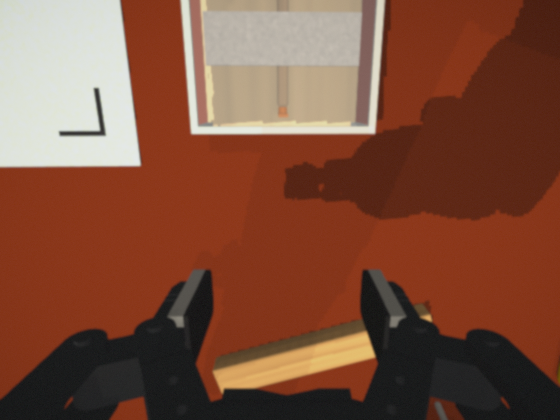

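Run:
```python
from h import *
K,E=cam('wrist'); 
c=unproj(K,E,[(190.5,133.5),(375,133.5)],65); m=unproj(K,E,[(140,166),(103.5,134)],1)
print(c,m); print([tomat(x) for x in c],[tomat(x) for x in m], tomat(c.mean(0)))
print(np.degrees(np.arctan2(*(c[1]-c[0])[[1,0]]))-90)
t=cam('top'); grab('top','t23')
g=cv2.imread('pics/t23.png'); cv2.imwrite('pics/t23c.png',cv2.resize(g[180:300,310:450],None,fx=5,fy=5,interpolation=cv2.INTER_CUBIC))
```

```text
[[ 562.4  -209.35   65.  ]
 [ 569.54 -100.44   65.  ]] [[ 588.26 -266.88    1.  ]
 [ 562.31 -289.66    1.  ]]
[array([ 72.87, 142.25]), array([ 72.97, 251.39])] [array([102.39,  86.51]), array([77.97, 62.1 ])] [ 72.92 196.82]
-3.7484874658608334
```

View pics/t23c.png

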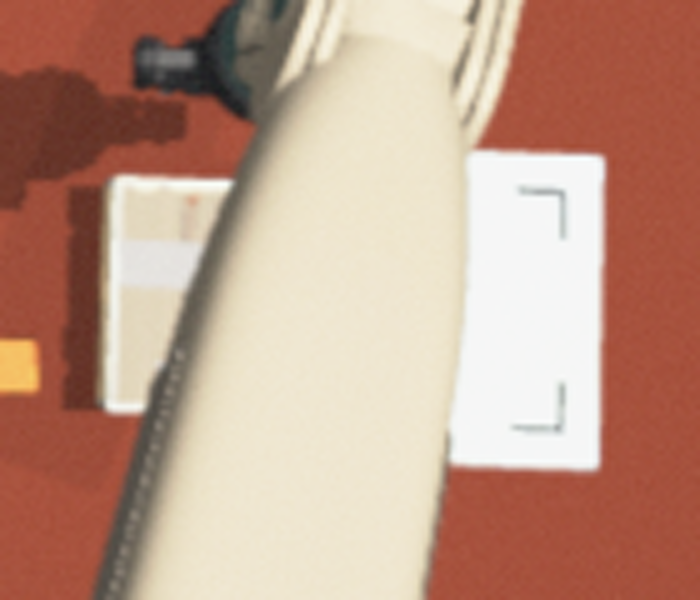

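Emit:
{"name": "step_arm", "arguments": {"commands": [{"delta_pos":[-3.5,0,0],"yaw":8.5},{"delta_pos":[-3.5,0,0],"yaw":8.5},{"delta_pos":[0,0,0],"yaw":8.5},{"delta_pos":[0,0,0],"yaw":8.5},{"delta_pos":[0,0,0],"yaw":8.5},{"delta_pos":[0,0,0],"yaw":8.5},{"delta_pos":[0,0,0],"yaw":8.5},{"delta_pos":[0,0,0],"yaw":8.5},{"delta_pos":[0,0,0],"yaw":8.5},{"delta_pos":[0,0,0],"yaw":8.5},{"delta_pos":[0,0,0],"yaw":5},{"delta_pos":[0,0,0],"yaw":0}]}}

```text
time: 45.45
eef_pos: [622.9, -160.3, 198.6]
tcp_rot: [[-0.018, 0.998, -0.065], [0.038, -0.064, -0.997], [-0.999, -0.02, -0.037]]
ft_force: [-0.3, 0.7, 0.1]
width: 64.2
```

Run:
```python
from h import *
plan([(*frommat(0,275),150),(*frommat(0,275),36)],-3.7)
```

```text
pos [ 622.88 -160.32  198.62] ang -3.7 yaw 0.0 q [-20.94  19.78  -0.2   71.77   1.66  72.72] w 64.2 t 45.5
  -> [498.25 -72.17 150.  ] tool cm [  5.42 -12.9   -7.8 ] rows>=4
  -> [498.25 -72.17  36.  ] tool cm [11.39  0.23  0.42] rows>=3
```

Emit:
{"name": "step_arm", "arguments": {"commands": [{"delta_pos":[0.5,-3.2,-2],"yaw":0},{"delta_pos":[1,-3.2,-2],"yaw":0},{"delta_pos":[2,-3.3,-1.9],"yaw":0},{"delta_pos":[2,-3.2,-1.9],"yaw":0},{"delta_pos":[0,0,0],"yaw":0},{"delta_pos":[0,0,0],"yaw":0},{"delta_pos":[0,0,0],"yaw":0}]}}

```text
time: 46.15
eef_pos: [501.4, -73.3, 151.3]
tcp_rot: [[-0.012, 0.998, -0.064], [0.036, -0.063, -0.997], [-0.999, -0.014, -0.035]]
ft_force: [0.5, -0.5, -0.1]
width: 64.3
```

Run:
```python
from h import *
grab('wrist','w24');plan([(*frommat(0,275),36)],-3.7)
```

```text
pos [502.11 -73.6  151.84] ang -3.7 yaw 0.0 q [-16.66   7.96 -21.38  61.83   1.76  76.99] w 63.8 t 46.2
  -> [498.25 -72.17  36.  ] tool cm [11.59 -0.24  0.28] rows>=3
```

View pics/w24.png

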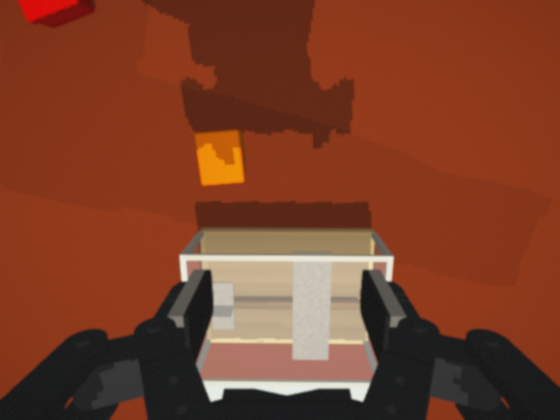

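Run:
```python
from h import *
K,E=cam('wrist'); c=unproj(K,E,[(181,255),(392,256)],65);o=unproj(K,E,[(203,186),(244,182)],28);b=unproj(K,E,[(205,229),(370,229)],3)
for n,l in(('case',c),('orange',o),('base',b)): print(n,[tomat(x) for x in l])
```

```text
case [array([-72.68, 250.04]), array([ 75.97, 250.5 ])]
orange [array([-63.42, 292.36]), array([-31.47, 295.66])]
base [array([-70.38, 249.04]), array([ 73.78, 250.04])]
```

Run:
```python
from h import *
plan([(*frommat(1,270),100),(*frommat(1,270),15)],-3.7)
```

```text
pos [502.11 -73.6  151.84] ang -3.7 yaw 0.0 q [-16.66   7.96 -21.38  61.83   1.76  76.99] w 63.8 t 46.2
  -> [498.92 -77.23 100.  ] tool cm [ 5.17 -0.23  0.56] rows>=2
  -> [498.92 -77.23  15.  ] tool cm [8.49 0.11 0.29] rows>=2
```

Emit:
{"name": "step_arm", "arguments": {"commands": [{"delta_pos":[2.6,-0.1,0.3],"yaw":0},{"delta_pos":[2.6,-0.1,0.2],"yaw":0},{"delta_pos":[0,0,0],"yaw":0},{"delta_pos":[2.5,0,0.1],"yaw":0},{"delta_pos":[2.5,0,0.1],"yaw":0},{"delta_pos":[2.2,0.1,0.1],"yaw":0},{"delta_pos":[1.3,0,0],"yaw":0},{"delta_pos":[0,0,0],"yaw":0},{"delta_pos":[0,0,0],"yaw":0}]}}

```text
time: 47.1
eef_pos: [498.2, -76.2, 14.8]
tcp_rot: [[-0.012, 0.998, -0.065], [0.036, -0.064, -0.997], [-0.999, -0.014, -0.035]]
ft_force: [-0.7, 0.0, 0.4]
width: 64.1
```

Run:
```python
from h import *
s=monitor.get_state(); print(tomat(s['eef_pos']),s['ft_force'])
plan([(*frommat(1,262),15),(*frommat(0,66),15)],-3.7)
f,_,_=grab('scene','s25'); cv2.imwrite('pics/c25.png',cv2.resize(f[120:300,90:330],None,fx=3,fy=3)[:,:,::-1])
```

```text
[  0.21 271.01] [-0.72  0.02  0.43]
pos [498.19 -76.17  14.82] ang -3.7 yaw 0.0 q [-17.07  16.95 -29.64  44.67   1.76  76.6 ] w 64.1 t 47.1
  -> [498.41 -85.21  15.  ] tool cm [-0.05  0.08  0.9 ] rows>=1
  -> [ 484.76 -280.74   15.  ] tool cm [-0.68 -0.1  19.59] rows>=5
```

View pics/c25.png

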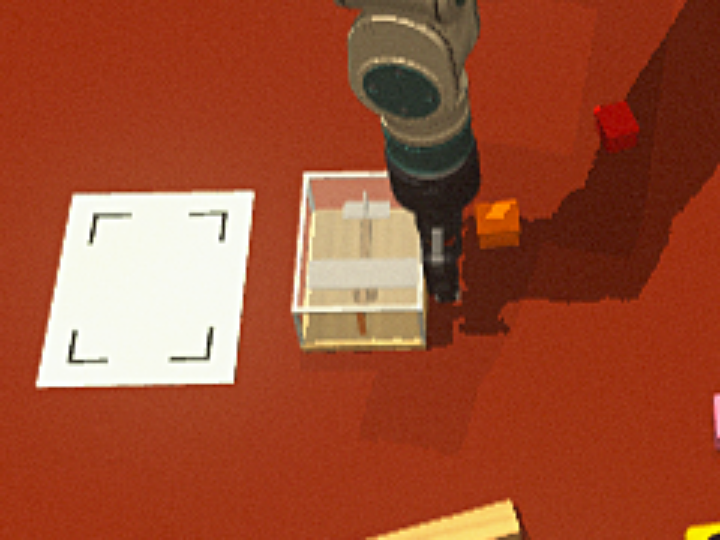

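Emit:
{"name": "step_arm", "arguments": {"commands": [{"delta_pos":[0,0,0.5],"yaw":0},{"delta_pos":[0,0,0.5],"yaw":0},{"delta_pos":[0,0,0.5],"yaw":0},{"delta_pos":[0,0,0.7],"yaw":0},{"delta_pos":[-0.1,0,0.8],"yaw":0},{"delta_pos":[0,0,0.8],"yaw":0},{"delta_pos":[-0.1,0,0.8],"yaw":0},{"delta_pos":[0,0,0.8],"yaw":0},{"delta_pos":[-0.1,0,0.8],"yaw":0},{"delta_pos":[0,0,0.8],"yaw":0},{"delta_pos":[-0.1,0,0.8],"yaw":0},{"delta_pos":[0,0,0.8],"yaw":0},{"delta_pos":[-0.1,0,0.8],"yaw":0},{"delta_pos":[0,0,0.8],"yaw":0},{"delta_pos":[-0.1,0,0.8],"yaw":0},{"delta_pos":[0,0,0.8],"yaw":0},{"delta_pos":[0,0,0.5],"yaw":0},{"delta_pos":[0,0,0],"yaw":0},{"delta_pos":[0,0,0],"yaw":0}]}}

```text
time: 49.05
eef_pos: [489.4, -199.5, 15.7]
tcp_rot: [[-0.013, 0.998, -0.065], [0.035, -0.065, -0.997], [-0.999, -0.015, -0.034]]
ft_force: [0.6, -0.6, 1.0]
width: 64.3
```

Run:
```python
from h import *
s=monitor.get_state(); print(tomat(s['eef_pos']),s['ft_force'])
plan([(*frommat(0,66),15)],-3.7)
f,_,_=grab('scene','s26'); w,K,E=grab('wrist','w26');cv2.imwrite('pics/c26.png',np.hstack([cv2.resize(f[120:300,90:330],None,fx=1.66,fy=1.66)[:298],cv2.resize(w,(398,298))])[:,:,::-1])
```

```text
[ -0.61 147.4 ] [ 0.59 -0.6   1.01]
pos [ 489.4  -199.47   15.75] ang -3.7 yaw -0.0 q [-29.94  19.18 -26.18  46.27   1.36  63.76] w 64.3 t 49.0
  -> [ 484.76 -280.74   15.  ] tool cm [-0.2   0.06  8.14] rows>=2
```

View pics/c26.png

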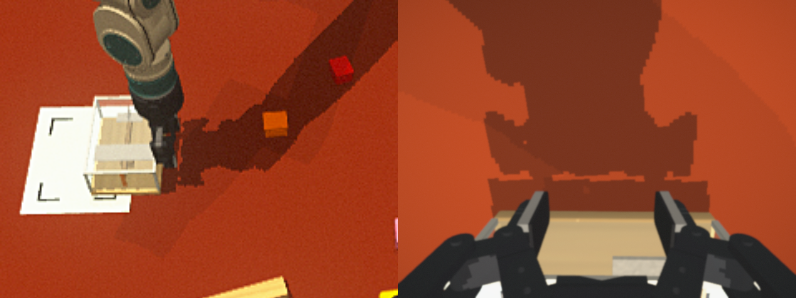

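Emit:
{"name": "step_arm", "arguments": {"commands": [{"delta_pos":[0,0,0.5],"yaw":0},{"delta_pos":[0,0,0.7],"yaw":0},{"delta_pos":[0,0,0.8],"yaw":0},{"delta_pos":[0,0,0.8],"yaw":0},{"delta_pos":[-0.1,0,0.8],"yaw":0},{"delta_pos":[0,0,0.8],"yaw":0},{"delta_pos":[0,0,0.8],"yaw":0},{"delta_pos":[-0.1,0,0.8],"yaw":0},{"delta_pos":[0,0,0.6],"yaw":0},{"delta_pos":[0,0,0.4],"yaw":0},{"delta_pos":[0,0,0],"yaw":0},{"delta_pos":[0,0,0],"yaw":0},{"delta_pos":[0,0,-1.5],"yaw":0},{"delta_pos":[0,0,-3.5],"yaw":0},{"delta_pos":[0,0,-4],"yaw":0},{"delta_pos":[0,0,0],"yaw":0}]}}

```text
time: 50.75
eef_pos: [488.8, -173.7, 17.9]
tcp_rot: [[-0.016, 0.998, -0.06], [0.039, -0.059, -0.997], [-0.999, -0.018, -0.038]]
ft_force: [-0.3, -1.5, -0.1]
width: 64.1
```

Run:
```python
from h import *
s=monitor.get_state(); print(tomat(s['eef_pos']),s['ft_force'],s['eef_pos'])
f,_,_=grab('scene','s27'); w,K,E=grab('top','t27')
cv2.imwrite('pics/s27c.png',cv2.resize(f[160:270,90:210],None,fx=5,fy=5,interpolation=cv2.INTER_CUBIC)[:,:,::-1])
cv2.imwrite('pics/t27c.png',cv2.resize(w[190:290,340:450],None,fx=5.5,fy=5.5,interpolation=cv2.INTER_CUBIC)[:,:,::-1])
```

```text
[ -2.9  173.12] [-0.34 -1.51 -0.12] [ 488.78 -173.65   17.88]
```

View pics/s27c.png

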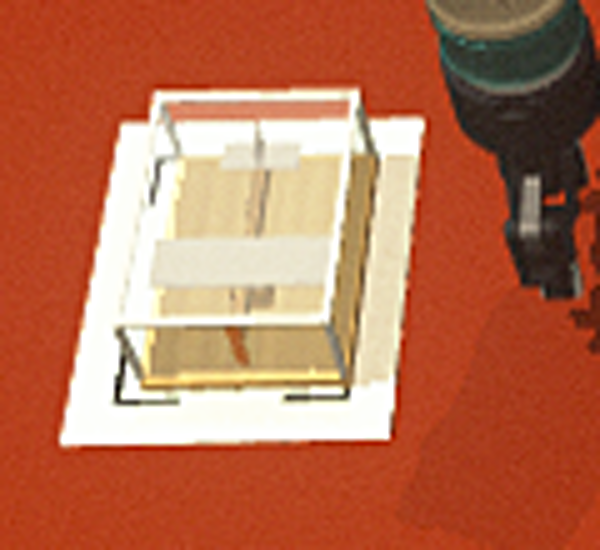

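View pics/t27c.png

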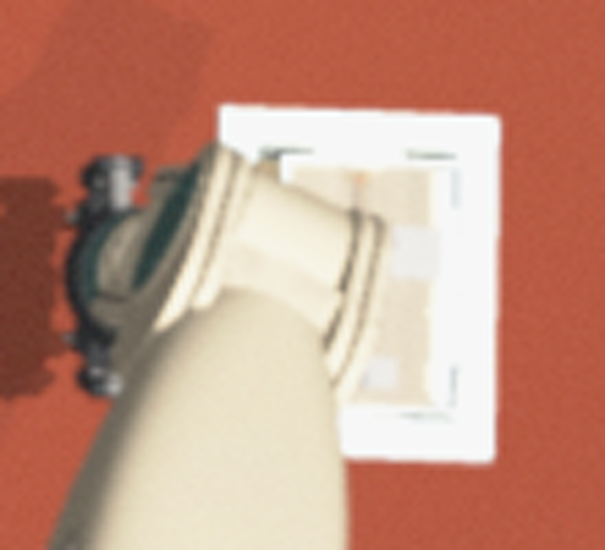

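Run:
```python
from h import *
plan([(*frommat(0,170),150),(*frommat(0,40),260)],-3.7)
```

```text
pos [ 490.3  -177.31   18.31] ang -3.5 yaw 0.2 q [-27.8   18.37 -26.97  46.29   1.45  65.72] w 64.2 t 50.9
  -> [ 491.47 -176.95  150.  ] tool cm [-13.16  -0.09  -0.5 ] rows>=3
  -> [ 483.08 -306.68  260.  ] tool cm [-11.44  -0.17  12.61] rows>=4
```

Emit:
{"name": "step_arm", "arguments": {"commands": [{"delta_pos":[-4.4,0,-0.2],"yaw":0.2},{"delta_pos":[-4.4,0,-0.2],"yaw":0},{"delta_pos":[-4.4,-0.1,-0.1],"yaw":0},{"delta_pos":[-3,-0.1,3.1],"yaw":0},{"delta_pos":[-3,-0.1,3.2],"yaw":0},{"delta_pos":[-3,0,3.2],"yaw":0},{"delta_pos":[-2.4,0,3.2],"yaw":0},{"delta_pos":[0,0,0],"yaw":0},{"delta_pos":[0,0,0],"yaw":0},{"delta_pos":[0,0,0],"yaw":0}]}}

```text
time: 51.85
eef_pos: [481.6, -308.4, 258.6]
tcp_rot: [[-0.015, 0.998, -0.068], [0.038, -0.068, -0.997], [-0.999, -0.017, -0.037]]
ft_force: [-0.5, -0.5, -0.1]
width: 64.0
```

Run:
```python
from h import *
w,K,E=grab('wrist','w28'); np.savez('w28.npz',K=K,E=E); print(monitor.get_state()['eef_pos'])
```

```text
[ 481.54 -307.94  258.37]
```

View pics/w28.png

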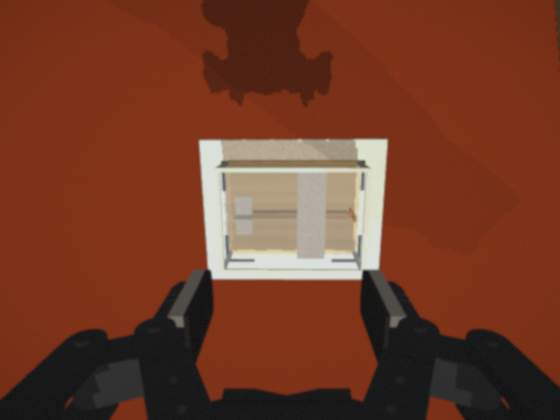

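Run:
```python
import cv2
a=cv2.imread('pics/w28.png'); cv2.imwrite('pics/w28c.png',cv2.resize(a[133:285,195:395],None,fx=3.9,fy=3.9,interpolation=cv2.INTER_CUBIC))
```

```text
(no output)
```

View pics/w28c.png

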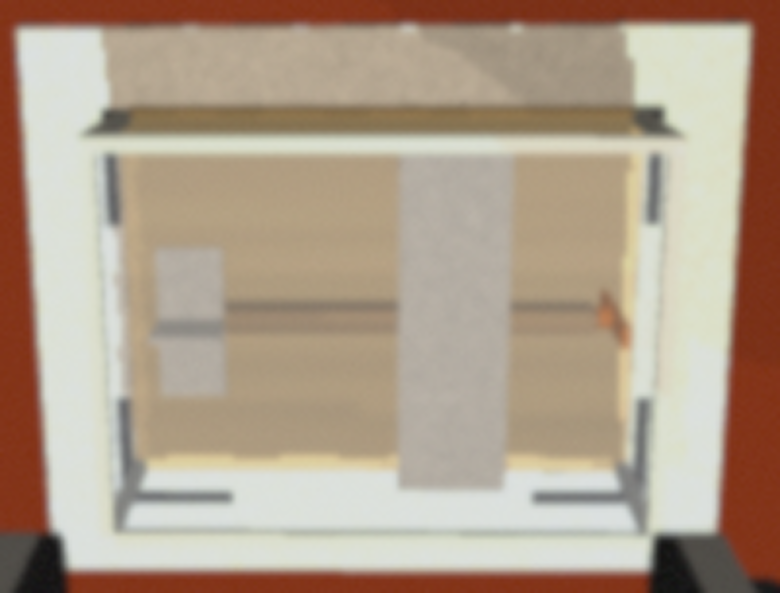

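Run:
```python
from h import *
d=np.load('w28.npz');C=(d['K'],d['E'])
u=lambda l:[(x/3.9+194.63,y/3.9+132.63) for x,y in l]
p,r=fitrect([(*C,u([(751,24),(717,570),(65,572),(16,27)]))],210,170,1,[480,-346,-3.7]);print('mat',p,r.ravel())
q,r=fitrect([(*C,u([(686,135),(651,533),(113,533),(83,135)]))],150,110,65,[480,-346,-3.7]);print('case',q,r.ravel())
a=np.radians(p[2]);D=q[:2]-p[:2];print('rel',D[0]*np.cos(a)+D[1]*np.sin(a),-D[0]*np.sin(a)+D[1]*np.cos(a),q[2]-p[2])
def rel(P):
    D=np.array(P)[:2]-p[:2];return np.array([D[0]*np.cos(a)+D[1]*np.sin(a),-D[0]*np.sin(a)+D[1]*np.cos(a)])
print('base edge',[rel(x) for x in unproj(*C,u([(128,107),(637,107)]),0)])
print('top edge',[rel(x) for x in unproj(*C,u([(83,135),(686,135)]),65)])
print('marks -y', [rel(x) for x in unproj(*C,u([(130,501),(640,501)]),1)])
```

```text
mat [ 481.43 -347.92   -3.1 ] [ 0.15 -0.26  0.11 -0.29 -1.4  -0.31  0.55  1.11]
case [ 481.35 -338.79   -3.68] [ 0.9  -0.93  3.3   2.94 -2.8   2.07 -1.03 -1.  ]
rel -0.5714705666097362 9.113500601862004 -0.5840665540750525
base edge [array([-74.68,  62.86]), array([73.66, 61.36])]
top edge [array([-74.08,  63.91]), array([74.18, 62.46])]
marks -y [array([-80.94, -60.95]), array([ 79.52, -61.64])]
```

Run:
```python
from h import *
plan([(*frommat(0,105),150),(*frommat(0,105),16)],-3.5)
```

```text
pos [ 481.54 -307.94  258.37] ang -3.9 yaw -0.4 q [-39.65  11.06  -4.34  76.67   1.12  54.2 ] w 63.9 t 51.9
  -> [ 487.28 -241.82  150.  ] tool cm [11.07  0.36 -6.23] rows>=3
  -> [ 487.28 -241.82   16.  ] tool cm [13.39  0.24  0.5 ] rows>=3
```

Emit:
{"name": "step_arm", "arguments": {"commands": [{"delta_pos":[2,0.1,-3],"yaw":-0.4},{"delta_pos":[3,0.1,-3.2],"yaw":0},{"delta_pos":[3,0.1,0],"yaw":0},{"delta_pos":[3,0.1,0],"yaw":0},{"delta_pos":[0,0,0],"yaw":0},{"delta_pos":[4,0.1,0.2],"yaw":0},{"delta_pos":[4,0.1,0.2],"yaw":0},{"delta_pos":[3.5,0,0.1],"yaw":0},{"delta_pos":[1.9,0,0],"yaw":0},{"delta_pos":[0,0,0],"yaw":0},{"delta_pos":[0,0,0],"yaw":0},{"delta_pos":[0,0,0],"yaw":0}]}}

```text
time: 53.1
eef_pos: [490.5, -244.8, 19.9]
tcp_rot: [[-0.01, 0.998, -0.061], [0.034, -0.06, -0.998], [-0.999, -0.012, -0.033]]
ft_force: [-0.9, 0.5, 0.6]
width: 63.9
```

Run:
```python
from h import *
s=monitor.get_state();print(tomat(s['eef_pos']),s['ft_force'])
plan([(*frommat(0,69.5),16)],-3.5)
```

```text
[  3.43 102.21] [-0.9   0.52  0.59]
pos [ 490.52 -244.82   19.94] ang -3.5 yaw 0.0 q [-33.98  20.48 -23.52  47.57   1.3   59.49] w 63.9 t 53.1
  -> [ 484.98 -277.24   16.  ] tool cm [ 0.29 -0.35  3.28] rows>=1
```

Emit:
{"name": "step_arm", "arguments": {"commands": [{"delta_pos":[0.1,-0.3,0.7],"yaw":0},{"delta_pos":[0.1,0,0.7],"yaw":0},{"delta_pos":[0,0,0.5],"yaw":0},{"delta_pos":[0,0,0.4],"yaw":0},{"delta_pos":[0,0,0.4],"yaw":0},{"delta_pos":[0,0,0.3],"yaw":0},{"delta_pos":[0,0,0.2],"yaw":0},{"delta_pos":[0,0,0],"yaw":0},{"delta_pos":[0,0,0],"yaw":0},{"delta_pos":[0,0,0],"yaw":0}]}}

```text
time: 54.1
eef_pos: [483.6, -275.3, 14.6]
tcp_rot: [[-0.014, 0.998, -0.061], [0.036, -0.061, -0.998], [-0.999, -0.016, -0.035]]
ft_force: [-0.4, 2.1, 0.4]
width: 64.1
```

Run:
```python
from h import *
s=monitor.get_state();print(tomat(s['eef_pos']),s['ft_force'],s['eef_pos'])
```

```text
[-1.54 71.39] [-0.4   2.1   0.41] [ 483.57 -275.26   14.61]
```

Emit:
{"name": "step_arm", "arguments": {"commands": [{"delta_pos":[0,0,-1],"yaw":0},{"delta_pos":[0,0,-3],"yaw":0},{"delta_pos":[-4.4,0,-0.1],"yaw":0},{"delta_pos":[-4.4,0,-0.1],"yaw":0},{"delta_pos":[-4.4,-0.1,-0.1],"yaw":0},{"delta_pos":[-3,-0.1,2.6],"yaw":0},{"delta_pos":[-3,0,2.6],"yaw":0},{"delta_pos":[-3,0,2],"yaw":0},{"delta_pos":[-2,0,0],"yaw":0},{"delta_pos":[0,0,0],"yaw":0},{"delta_pos":[0,0,0],"yaw":0},{"delta_pos":[0,0,0],"yaw":0}]}}

```text
time: 55.3
eef_pos: [482.5, -312.0, 254.1]
tcp_rot: [[-0.015, 0.998, -0.061], [0.038, -0.06, -0.997], [-0.999, -0.018, -0.037]]
ft_force: [-0.2, 0.4, -0.7]
width: 64.3
```

Run:
```python
from h import *
w,K,E=grab('wrist','w29'); np.savez('w29.npz',K=K,E=E); print(monitor.get_state()['eef_pos'])
f,_,_=grab('scene','s29')
cv2.imwrite('pics/w29c.png',cv2.resize(w[133:285,195:395],None,fx=3.9,fy=3.9,interpolation=cv2.INTER_CUBIC)[:,:,::-1])
cv2.imwrite('pics/w29.png',w[:,:,::-1])
cv2.imwrite('pics/s29c.png',cv2.resize(f[160:270,90:210],None,fx=5,fy=5,interpolation=cv2.INTER_CUBIC)[:,:,::-1])
```

```text
[ 482.47 -311.93  253.84]
```

View pics/w29c.png

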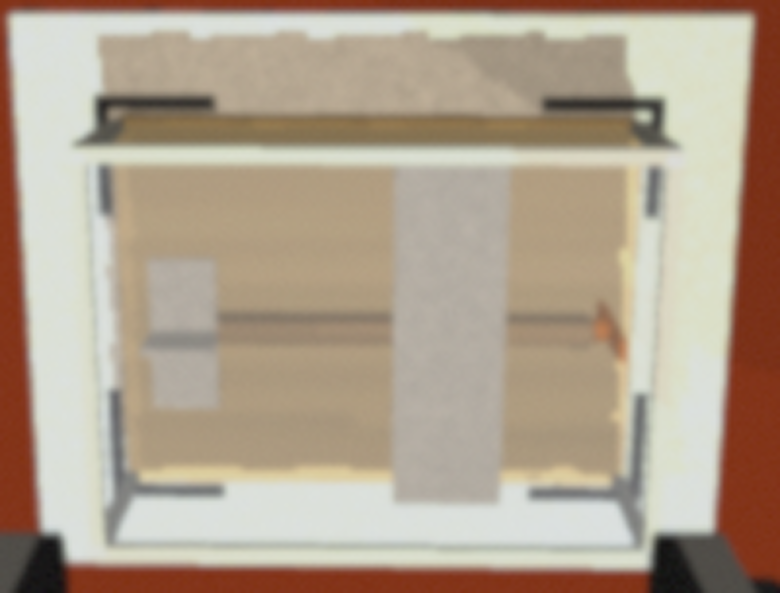

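View pics/s29c.png

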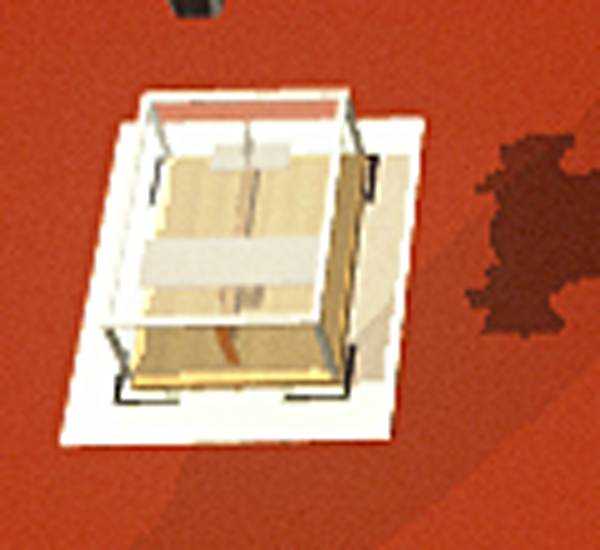

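```bash
cat > m.py <<'E'
from h import *
def rl(p):
    a=np.radians(p[2])
    return lambda P:np.round(np.array([(P[0]-p[0])*np.cos(a)+(P[1]-p[1])*np.sin(a),-(P[0]-p[0])*np.sin(a)+(P[1]-p[1])*np.cos(a)]),1)
E
python3 - <<'E'
from m import *
d=np.load('w29.npz');C=(d['K'],d['E'])
u=lambda l:[(x/3.9+194.63,y/3.9+132.63) for x,y in l]
mp=u([(753,14),(716,570),(40,562),(8,12)])
p,r=fitrect([(*C,u([(753,14),(714,571),(45,562),(8,12)]))],210,170,1,[480,-346,-3.7]);print('mat',p,r.ravel()); R=rl(p)
for n,l,z in(('base+y',[(121,116),(632,116)],0),('marks+y',[(97,97),(665,98)],1),('marks-y',[(115,495),(640,498)],1),('top+y',[(74,148),(682,147)],65),('top-y',[(106,548),(645,548)],65)):
    print(n,[R(x) for x in unproj(*C,u(l),z)])
C=cam('scene');S=lambda l:[(x/5+89.6,y/5+159.6) for x,y in l]
p,r=fitrect([(*C,S([(390,440),(62,445),(122,120),(426,117)]))],210,170,1,[480,-346,-3.7]);print('mat',p,r.ravel()); R=rl(p)
for n,l,z in(('base',[(133,391),(343,388)],0),('marks+x',[(116,404),(351,398)],1),('marks -x',[(160,156),(377,154)],1),('top',[(320,326),(103,326),(143,89),(352,89)],65)):
    print(n,[R(x) for x in unproj(*C,S(l),z)])
E
```

```text
mat [ 480.86 -347.54   -3.4 ] [ 0.04  0.16 -0.68 -0.83  0.12 -0.05  0.4   0.36]
base+y [array([-74.8,  55.9]), array([72.8, 56.3])]
marks+y [array([-81.3,  61.5]), array([81.7, 61.6])]
marks-y [array([-81.8, -62. ]), array([ 81.4, -61.6])]
top+y [array([-74.2,  56.5]), array([73.6, 57.2])]
top-y [array([-71.6, -49.9]), array([ 70.6, -48.6])]
mat [ 481.31 -346.42   -3.81] [ 0.03 -0.63 -0.18 -0.36  0.29  0.82 -0.12  0.44]
base [array([ 73.1, -53. ]), array([73.7, 57.1])]
marks+x [array([ 81.6, -60.3]), array([80.7, 62.2])]
marks -x [array([-81.8, -61.1]), array([-80.7,  60.1])]
top [array([77.6, 57.5]), array([ 75.2, -52.1]), array([-78.5, -54.8]), array([-76.2,  57.7])]
```

The case stands inside the marks, within about 1 mm in x, +1.5 to 2 mm in y and 0.3° in yaw. One more nudge of about 1.7 mm will centre it.

Run:
```python
from h import *
plan([(*frommat(-1,105),150),(*frommat(-1,105),16)],-3.5)
```

```text
pos [ 482.5  -311.97  253.89] ang -3.4 yaw 0.1 q [-39.89  11.49  -4.35  76.24   1.09  53.55] w 64.0 t 55.4
  -> [ 486.28 -241.75  150.  ] tool cm [10.64  0.14 -6.64] rows>=3
  -> [ 486.28 -241.75   16.  ] tool cm [13.39  0.24  0.5 ] rows>=3
```

Emit:
{"name": "step_arm", "arguments": {"commands": [{"delta_pos":[2,0,-3.3],"yaw":0.1},{"delta_pos":[2.7,0,-3.3],"yaw":0},{"delta_pos":[3,0,0],"yaw":0},{"delta_pos":[3,0.1,0],"yaw":0},{"delta_pos":[0,0,0],"yaw":0},{"delta_pos":[4,0.1,0.2],"yaw":0},{"delta_pos":[4,0.1,0.2],"yaw":0},{"delta_pos":[3.5,0,0.1],"yaw":0},{"delta_pos":[1.9,0,0],"yaw":0},{"delta_pos":[0,0,0],"yaw":0},{"delta_pos":[0,0,0],"yaw":0},{"delta_pos":[0,0,0],"yaw":0},{"delta_pos":[0,0,0],"yaw":0}]}}

```text
time: 56.7
eef_pos: [488.4, -244.8, 18.9]
tcp_rot: [[-0.01, 0.998, -0.063], [0.034, -0.062, -0.997], [-0.999, -0.012, -0.033]]
ft_force: [-0.4, -0.4, 0.1]
width: 64.2
```

Run:
```python
from h import *
s=monitor.get_state();print(tomat(s['eef_pos']),s['ft_force'])
plan([(*frommat(-1,69.6),15)],-3.5)
```

```text
[  1.34 102.14] [-0.43 -0.42  0.06]
pos [ 488.43 -244.76   18.86] ang -3.6 yaw -0.1 q [-34.09  20.41 -23.81  47.36   1.29  59.48] w 64.2 t 56.7
  -> [ 483.99 -277.08   15.  ] tool cm [ 0.28 -0.24  3.26] rows>=1
```

Emit:
{"name": "step_arm", "arguments": {"commands": [{"delta_pos":[0.1,-0.2,0.7],"yaw":0},{"delta_pos":[0.1,0,0.7],"yaw":0},{"delta_pos":[0,0,0.6],"yaw":0},{"delta_pos":[0,0,0.5],"yaw":0},{"delta_pos":[0,0,0.4],"yaw":0},{"delta_pos":[0,0,0.3],"yaw":0},{"delta_pos":[0,0,0.2],"yaw":0},{"delta_pos":[0,0,0],"yaw":0},{"delta_pos":[0,0,0],"yaw":0},{"delta_pos":[0,0,0],"yaw":0}]}}

```text
time: 57.7
eef_pos: [482.5, -276.8, 13.6]
tcp_rot: [[-0.013, 0.998, -0.063], [0.037, -0.062, -0.997], [-0.999, -0.016, -0.036]]
ft_force: [0.2, 3.0, -0.3]
width: 63.6
```

Run:
```python
from h import *
s=monitor.get_state();print(tomat(s['eef_pos']),s['ft_force'],s['eef_pos'])
```

```text
[-2.47 69.74] [ 0.2   2.99 -0.32] [ 482.54 -276.85   13.58]
```

Emit:
{"name": "step_arm", "arguments": {"commands": [{"delta_pos":[0,0,-1],"yaw":0},{"delta_pos":[0,0,-3],"yaw":0},{"delta_pos":[-4.4,0,-0.1],"yaw":0},{"delta_pos":[-4.4,0,-0.1],"yaw":0},{"delta_pos":[-4.4,-0.1,-0.1],"yaw":0},{"delta_pos":[-3,-0.1,2.6],"yaw":0},{"delta_pos":[-3,0,2.6],"yaw":0},{"delta_pos":[-3,0,2],"yaw":0},{"delta_pos":[-2,0,0],"yaw":0},{"delta_pos":[0,0,0],"yaw":0},{"delta_pos":[0,0,0],"yaw":0},{"delta_pos":[0,0,0],"yaw":0}]}}

```text
time: 58.9
eef_pos: [481.3, -313.9, 252.9]
tcp_rot: [[-0.015, 0.998, -0.062], [0.038, -0.062, -0.997], [-0.999, -0.018, -0.037]]
ft_force: [0.6, -0.5, -0.6]
width: 63.8
```

Run:
```python
from h import *
w,K,E=grab('wrist','w30'); np.savez('w30.npz',K=K,E=E); print(monitor.get_state()['eef_pos'])
f,_,_=grab('scene','s30')
cv2.imwrite('pics/w30c.png',cv2.resize(w[133:285,195:395],None,fx=3.9,fy=3.9,interpolation=cv2.INTER_CUBIC)[:,:,::-1])
```

```text
[ 481.24 -313.77  252.8 ]
```

View pics/w30c.png

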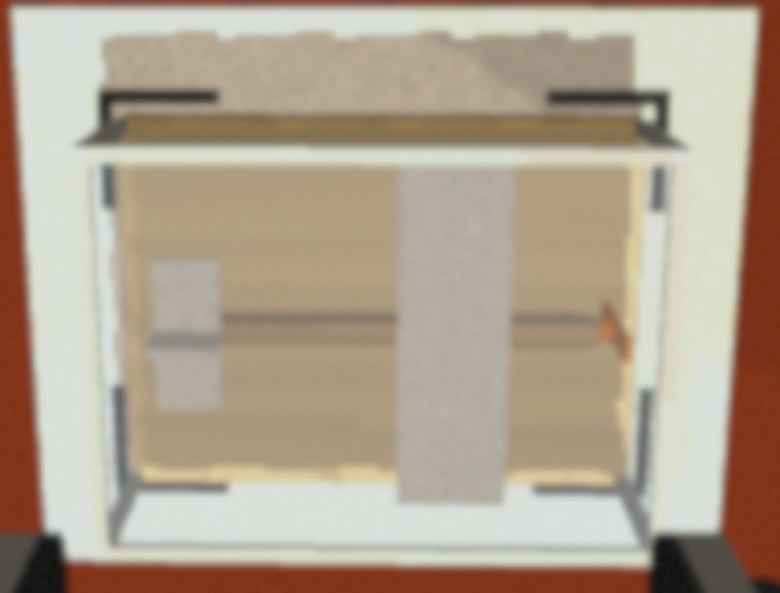

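View pics/s30.png

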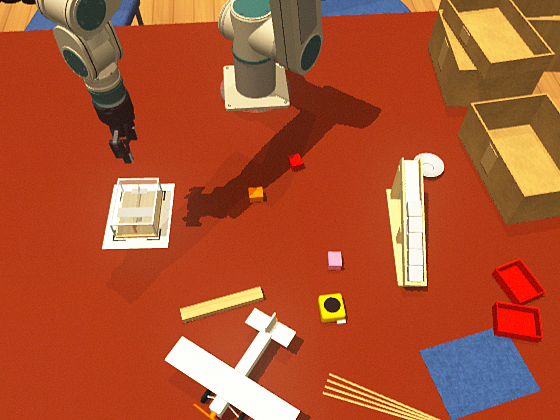

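The case edges now sit evenly inside the marks, with gaps of 23 and 31 crop px at the ends, about 1 mm off centre. The scene view shows five tins in the lane, no pale tin left on the table, and the bystanders and look-alikes in place. The gripper is clear, so I'm handing in.

Run:
```python
from m import *
d=np.load('w30.npz');C=(d['K'],d['E'])
u=lambda l:[(x/3.9+194.63,y/3.9+132.63) for x,y in l]
m=np.array([x for x in unproj(*C,u([(102,92),(668,93),(118,491),(645,493)]),1)]);b=unproj(*C,u([(125,117),(637,117)]),0)
print(m[:,:2],b[:,:2])
R=rl((*m[:,:2].mean(0),-3.6)); print([R(x) for x in m],[R(x) for x in b])
from rig import close_job
s=monitor.get_state();print(s['ft_force'],s['time']); print(close_job())
```

```text
[[ 403.97 -281.62]
 [ 565.46 -291.35]
 [ 395.38 -404.55]
 [ 558.32 -413.77]] [[ 409.63 -289.26]
 [ 556.81 -297.81]]
[array([-80.8,  61.2]), array([81. , 61.7]), array([-81.7, -62. ]), array([ 81.5, -60.9])] [array([-74.7,  54. ]), array([72.7, 54.7])]
[0.47 0.87 0.19] 59.0
the job is handed in; nothing more can be done
None
```

I finished both parts in order and handed the job in at 59 s; no verdict was reported. All five tins on the table went into the sloped lane, and the case stands squarely inside the mat's corner marks.

- **Tins:** There were five this run, and all of them slid down and queue in one row against the stop. The last scene picture shows no pale tin left on the table.
- **Case:** It was knocked aside while I was loading tins, so I measured it again before pushing it with the open fingers, without lifting or tipping it. The last check puts it about 1 mm off centre along the mat's long side, less than 1 mm across it, and about 0.3° out of square. All four edges are inside the marks.
- **Other objects:** The last scene picture shows the tape measure, dish, balsa block and the pink, orange and red look-alikes where they were.

- **Tool tilt:** Early on, the last joint reached its limit and left the tool tilted about 2° for the rest of the run. I allowed for it in every later move and saw no ill effect.
- **Measurement spread:** The camera estimates of the mat's angle ranged from -3.1° to -3.8°, so the case's squareness is known to about half a degree.

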